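# Slide a concrete casting round the curved guide onto its stop

### The job

Take the concrete casting with the steel stud from the tray, stand it at the flared mouth of the curved guide, then slide it in along the bench and round the bend until it has pushed the red plunger at the far end fully home, and let go. Ease it round by feel: the rails are never exactly where they are marked, the casting must stay down on the bench between them and not be lifted over them, and pressing it against the rails or the stop with more than 15 N chips it. Keep the gripper itself off the guide, and leave the two other castings and the brush where they lie.

Things in the scene. Friction and masses are not known exactly. Their poses are not given: they have to be found in the camera images.
- casting: Light grey concrete block 60 long (x) x 42 wide (y) x 30 high mm, vertical corners rounded 10 mm, 0.17 to 0.29 kg, starts in the tray. Upright round steel stud, 16 mm diameter, amid its top, 30 to 78 mm above its underside: grip it there; in a light grip the block can swivel about it, or tip about the line through both fingers. Origin: centre of underside, z up; ends alike.
- guide: Curved guide on the bench: origin at bench level under its blue round datum boss (34 mm diameter, 23 high), the centre of the bend; z up. Two steel rails, 22 mm high, 8 thick, 46 apart; the casting slides on bare bench between them. Rails, end block and plunger are one clamped piece that may sit up to 10 mm (along the bisector of x and y) and 0.07 rad (about the boss) off the marks: unmeasured.
- mouth (a point): Mark at bench level at the outer end of the flared mouth, on the channel's centre line, at (-65, 90) mm in the guide's frame, same axes. Before it (-x) is open bench. From here the marked centre line runs along +x; the flare narrows from 82 to 46 mm wide over the first 30 mm. A mark: the true rails may be off it as told for the guide.
- bend_in (a point): Mark at bench level where the bend begins, at (0, 90) mm in the guide's frame, same axes. The marked centre line turns right (clockwise from above) from here, a quarter circle of radius 90 mm about the guide's origin.
- bend_out (a point): Mark at bench level where the bend ends, at (90, 0) mm in the guide's frame, same axes. From here the marked centre line runs straight along -y; the plunger's face, as marked, stands 115 mm on, and the end block (78 mm wide, 30 high) 137 mm on.
- plunger (a joint): The red plunger (20 mm diameter, centre 12 mm above the bench) at the far end of the channel: 0 when out as at the start, 0.010 m when pushed fully home. It moves away from the bend along the channel, takes about 5 N to push and stays where it is left; at 0.010 it meets a solid stop.
- tray: Aluminium sheet tray, 250 (x) x 210 (y) mm, floor 3 mm above the bench, rim 10 mm above the bench; fixed. Origin: centre of its underside.
- spare1: Bystander in the tray: darker grey concrete casting without stud, 55 x 40 x 28 mm high. Origin: centre of its underside.
- spare2: Bystander in the tray: darker grey concrete casting without stud, 46 x 46 x 26 mm high. Origin: centre of its underside.
- brush: Bystander: hand brush lying on the bench to the robot's right, about 200 mm long along its x. Origin: centre of its underside.

How it is judged (in metres and radians):
On the way, in this order (a step that is already met when the one before it is completed fails the run):
1. the casting stands on the bench at the mouth of the guide (x of casting in the frame of guide between -0.15 and 0 m and y of casting in the frame of guide between 0.05 and 0.13 m and height (world z) of casting below 0.005 m), for 0.2 s.
2. the casting is in the middle of the bend, down on the bench (x of casting in the frame of guide between 0.035 and 0.095 m and y of casting in the frame of guide between 0.035 and 0.095 m and height (world z) of casting below 0.006 m), for 0.1 s.
At the end, for the whole second after the job is handed in: The plunger is pushed in at least 7.5 of its 10 mm, and the casting stands upright and still on the bench (underside within 5 mm of it) in the far end of the channel, its centre 65 to 118 mm past the boss along -y and 65 to 115 mm along +x of the guide's frame (value of joint plunger above 0.0075 m and x of casting in the frame of guide between 0.065 and 0.115 m and y of casting in the frame of guide between -0.118 and -0.065 m and height (world z) of casting below 0.005 m and angle between casting's own z axis and vertical below 0.1 rad and linear speed of casting below 0.02 m/s); the robot touches nothing.
It fails at once if the casting pressed against the guide (rails, plunger, end block) with more than 15 N (contact force between casting and guide above 15 N).
It fails at once if the casting lifted more than 12 mm off the bench within the bend or the far lane, or over their rails (height (world z) of casting above 0.012 m and x of casting in the frame of guide between 0.02 and 0.14 m and y of casting in the frame of guide between -0.16 and 0.12 m).
It fails at once if the gripper or arm pushes on the guide itself with more than 5 N (contact force between any of the arm, the fingers and guide above 5 N).
It fails at once if another casting or the brush moved more than 20 mm (distance of any of spare1, spare2, brush from where it was at the start of the episode above 0.02 m).
It also fails if it takes over 67 s, if anything falls off the work surface, if the arm or the gripper's body presses on something with over 40 N, if the wrist force passes 120 N, or if a joint passes its speed limit or range.

### The arm

A 6-joint arm with a two-finger parallel gripper is mounted at the origin on the work surface. World frame = base frame: x ahead of the robot, y to its left, z up, the work surface at z = 0. Lengths are in mm, angles in rad, forces in N, time in s.
With the tool pointing down it reaches from about 275 to 1000 mm from the base axis. Payload 8.4 kg.
Tool frame: the origin (TCP) lies midway between the tips of the shut fingers; the grasp point (between the pads) lies 19 mm behind it; z points along the fingers, y is the line along which they close (so a half turn about z gives the same grasp; the last joint's range is limited). The gripper opens to 85 mm and grips with 20 to 120 N. Pads are 22 mm wide; open, the fingers measure 114 mm over their backs; the gripper's body (76 mm by 85 mm) begins 54 mm behind the grasp point. The pads swing forward as they close: fully open they stand 13 mm farther back than shut.
Start: joints at [1.332, 0.353, 1.633, -0, 1.155, -0.002], TCP at [146.619, 607.561, 206.981] pointing down, gripper open.
Joint ranges: [-2.63, 2.63], [-0.92, 2.1], [0.06, 2.66], [-1.3, 4.44], [0, 2.69], [-3.02, 3.02]. Speed limits (rad/s): [2.22, 2.22, 2.79, 3.14, 3.14, 3.14].

### API

Orientations are given as [roll, pitch, yaw] about the fixed x, y, z axes, in that order (R = Rz(yaw) Ry(pitch) Rx(roll)).
In Python, from rig import monitor, imaging, r gives the robot as it stands.
- The arm moves only by the tool drive_tool, never from a script. Its argument "plan" is a list of rows, each an object of numbers: "x", "y", "z": the shift along the tool's x, y, z in units of 50 mm (1.0 is 50 mm); "ax", "ay", "az": the turn, a rotation vector about the tool's x, y, z in units of 6 degrees (1.0 is 6 degrees); "hand": the finger opening in mm, from 0 to 85.4. In form: [{"x": .., "y": .., "z": .., "ax": .., "ay": .., "az": .., "hand": ..}, ...]. A call has 1 to 8 rows; each row is the pose to reach, as a shift and turn from the pose commanded when the call began, along the tool's axes at that moment; what a row does not reach only later rows make up. A row lasts 1/10 s, in which the tool goes at most 50 mm and 8.59 degrees, less where a joint would pass 70% of its speed; a pose out of reach is approached as far as the arm can. A call with a gripper value outside its range is refused whole. The fingers move at their own pace and stop on an object; "grip_force" is the grip in N (left out, the last holds). Time passes only in rows, so rows that repeat a pose let the fingers close. It gives the time, the measured TCP pose, the force, the opening and the grip force at its end, in the units of the state.
- monitor.sense(): the state, without advancing time (a new reading comes with each control period).
- imaging.grab_frame(name): name is "side" or "top" or "wrist"; returns the picture (400x640x3 uint8, red, green, blue); there is no depth.
- imaging.camera_info(name): a dict with "mtx" (3x3 intrinsics, pixels), "R" (3x3) and "t" (3): a world point X has camera coordinates R X + t. Camera axes: x right, y down, z forward; pixel columns grow to the right and rows downward; lengths in mm; the calibration is good to about 2 mm. A picture is of the moment at which its call begins: read the wrist's pose just before it. camera_info takes no time and is no camera call; for the wrist camera it gives the pose at the moment of the call.
- r.sign_off(): hands the job in; it is judged then, once.
The state is a dict: "clock": time; "qpos": joint angles; "qvel": joint speeds; "joint_efforts": joint torques, N m; "eef_pos": TCP position; "tcp_rot": TCP orientation; "contact_force": force on the tool from outside, world axes, zero at the start; "wrist_torque": the same for the moment, N m; "opening": opening from 0.0 (shut) to 1.0 (fully open); "grasp_force": force on a finger pad.
Only numpy, scipy, OpenCV 4.12 (cv2) and the standard library are available. Lean on these libraries where they do the work, as an engineer would, in place of code of your own. Each camera call takes 0.05 s, during which the arm holds its last target. There are 200 camera calls.

## Working session

There is one attempt and no reset: what is moved stays moved. The work goes in short steps, Python scripts to look and compute and a tool call to move; the robot and the scene stay as the last step left them, time stands still between calls to the robot, and variables do not carry over. Pictures are saved under pics/ and viewed, at most 10 in all, crops included, and the job is handed in when it is done.

Besides the shell and the picture viewer there is one more tool, called after "Call:" as name(argument=value, ...) on one line, values as JSON. drive_tool: Moves the arm, as the interface text tells. Its arguments: {"type":"object","properties":{"plan":{"type":"array","items":{"type":"object","properties":{"x":{"type":"number"},"y":{"type":"number"},"z":{"type":"number"},"ax":{"type":"number"},"ay":{"type":"number"},"az":{"type":"number"},"hand":{"type":"number"}}}},"grip_force":{"type":"number"}},"required":["plan"]}

```bash
ls; mkdir -p pics; python3 - <<'E'
from rig import monitor, imaging, r
import cv2, json
s=monitor.sense(); print(s)
for n in("side","top"):
    im=imaging.grab_frame(n); cv2.imwrite(f"pics/{n}0.png",im[:,:,::-1])
    i=imaging.camera_info(n); print(n,i)
E
```

```text
pics
{'clock': 0.0, 'qpos': array([ 1.33156973e+00,  3.53661306e-01,  1.63413428e+00, -1.50129976e-05,
        1.15520100e+00, -2.37712545e-03]), 'qvel': array([-2.10324468e-03, -8.03757375e-05,  1.94046233e-04,  7.53328876e-04,
       -1.10470848e-03,  3.03086144e-04]), 'joint_efforts': array([-2.58442751e-04, -6.05223227e+01, -3.42082858e+01, -1.28318602e-04,
        9.28901281e-03,  6.44856755e-06]), 'eef_pos': array([146.52054527, 607.05643333, 206.25342603]), 'tcp_rot': array([-3.14018869e+00,  1.03891414e-05,  2.90474926e+00]), 'contact_force': array([-0.37220841, -0.02280289,  0.09817638]), 'wrist_torque': array([-0.00218569, -0.00055774, -0.02718158]), 'grasp_force': 0.0, 'opening': 1.0019819047953167}
side {'mtx': array([[451.30723056,   0.        , 320.72310268],
       [  0.        , 451.30723056, 203.66619497],
       [  0.        ,   0.        ,   1.        ]]), 'R': array([[ 0.96562733, -0.25949781,  0.01499125],
       [-0.15857872, -0.633828  , -0.7570435 ],
       [ 0.20595301,  0.7286446 , -0.65319247]]), 't': array([-530.4244603 ,  134.96635347,  963.92371822])}
top {'mtx': array([[428.28434518,   0.        , 312.66572893],
       [  0.        , 428.28434518, 201.57132658],
       [  0.        ,   0.        ,   1.        ]]), 'R': array([[ 0.01926155, -0.99979539, -0.00617773],
       [-0.99672839, -0.01871662, -0.078627  ],
       [ 0.07849529,  0.007672  , -0.99688496]]), 't': array([ -18.41496368,  562.34059717, 1213.58261484])}
```

View pics/top0.png

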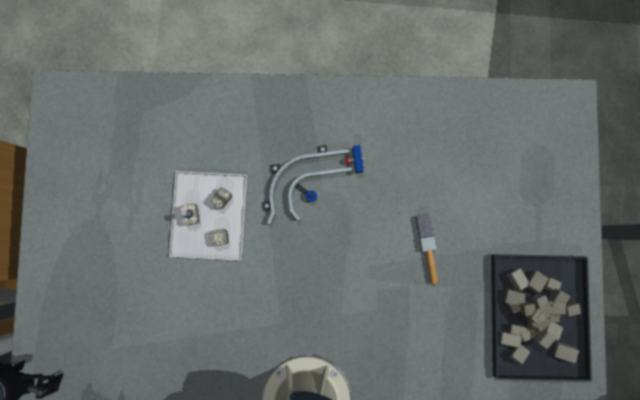

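View pics/side0.png

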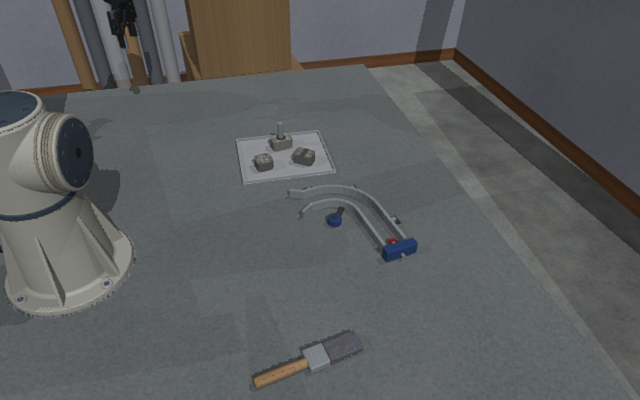

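The top view shows the tray at about (208,215), the studded casting at (188,214), the boss at (311,197), and the plunger/end block at (355,159). The side view agrees, with the stud at (280,130) and the boss at (335,220).

```bash
cat > h.py <<'E'
import numpy as np, cv2
from rig import monitor, imaging, r
from scipy.spatial.transform import Rotation as Ro
def ray(ci,uv,z):
    d=ci["R"].T@np.linalg.solve(ci["mtx"],np.array([uv[0],uv[1],1.]))
    c=-ci["R"].T@ci["t"]; return c+d*(z-c[2])/d[2]
def proj(ci,X):
    p=ci["mtx"]@(ci["R"]@np.array(X,float)+ci["t"]); return p[:2]/p[2]
def tri(obs):
    A=[];b=[]
    for ci,uv in obs:
        d=ci["R"].T@np.linalg.solve(ci["mtx"],np.array([uv[0],uv[1],1.])); d/=np.linalg.norm(d)
        P=np.eye(3)-np.outer(d,d); A.append(P); b.append(P@(-ci["R"].T@ci["t"]))
    return np.linalg.lstsq(np.vstack(A),np.hstack(b),rcond=None)[0]
def blobs(im,lo,hi,amin=8):
    m=cv2.inRange(cv2.cvtColor(im,cv2.COLOR_RGB2HSV),lo,hi)
    n,l,s,c=cv2.connectedComponentsWithStats(m)
    return [(c[i].round(1),s[i]) for i in range(1,n) if s[i][4]>=amin],m
def delta(p_world):   # world displacement -> tool units (50 mm)
    s=monitor.sense(); return Ro.from_euler('xyz',s["tcp_rot"]).as_matrix().T@(np.array(p_world)-s["eef_pos"])/50
E
python3 - <<'E'
from h import *
for n in("top","side"):
    im=cv2.imread(f"pics/{n}0.png")[:,:,::-1]; ci=imaging.camera_info(n)
    B,m=blobs(im,(100,120,50),(130,255,255)); 
    for c,s in B: print(n,"blue",c,s,ray(ci,c,20).round(1))
    B,m=blobs(im,(0,150,90),(6,255,255),4)
    for c,s in B: print(n,"red",c,s,ray(ci,c,15).round(1))
    print("hsv", cv2.cvtColor(im,cv2.COLOR_RGB2HSV)[214,188])
ci=imaging.camera_info("top"); print(ray(ci,(193,214),33),[ray(ci,p,8).round(0) for p in((177,171),(246,174),(242,262),(170,257))])
t=cv2.imread("pics/top0.png")[160:270,155:375]
cv2.imwrite("pics/z.png",cv2.resize(t,(792,396),interpolation=cv2.INTER_CUBIC))
E
```

```text
top blue [357.6 158.3] [353 145  11  28 212] [ 691.6 -136.1   20. ]
top blue [310.6 195.6] [305 190  12  12 102] [580.   -1.4  20. ]
top red [347.1 160.1] [346 157   3   7  15] [ 686.6 -105.9   15. ]
hsv [97 24 97]
side blue [334.1 220.1] [328 213  13  14 128] [577.1 -16.1  20. ]
side blue [399.1 249.1] [382 238  35  24 485] [ 689.3 -140.7   20. ]
side red [391.8 240. ] [389 238   8   6  22] [ 686.6 -106.1   15. ]
hsv [98 11 97]
[519.68364704 333.46391008  33.        ] [array([646., 393.,   8.]), array([641., 190.,   8.]), array([385., 193.,   8.]), array([395., 402.,   8.])]
```

View pics/z.png

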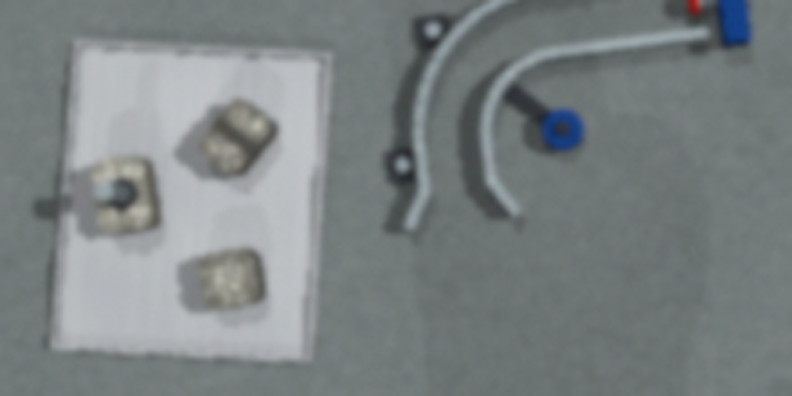

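The zoom shows the stud top at (50,208), with its base at (122,190) on the casting. The casting's long axis is near the image horizontal. The rails open at the bottom, with tips at (410,228) and (515,215), and the channel runs up and then right to the red plunger.

```bash
python3 - <<'E'
from h import *
T=imaging.camera_info("top");S=imaging.camera_info("side");W=imaging.camera_info("wrist")
print("boss",tri([(T,(310.6,195.6)),(S,(335,217))]),"red",tri([(T,(347.1,160.1)),(S,(391.8,240))]))
print("stud top",tri([(T,(155+50/3.6,160+208/3.6)),(S,(280,122.5))]))
print("base", ray(T,(155+122/3.6,160+190/3.6),33))
R=W["R"];c=-R.T@W["t"];s=monitor.sense();M=Ro.from_euler('xyz',s["tcp_rot"]).as_matrix()
print("cam in tool",M.T@(c-s["eef_pos"]),"\naxes",(M.T@R.T).round(3),W["mtx"])
print(delta([545,150,330]))
E
```

```text
boss [581.98938125  -1.73130701  15.82519334] red [ 686.65981012 -105.96542647   14.85424296]
stud top [518.29284807 392.15356437  55.06899071]
base [522.95532882 345.37955964  33.        ]
cam in tool [  77.00847614   -0.47240649 -166.39215816] 
axes [[ 0.001 -0.953 -0.302]
 [ 1.     0.001  0.001]
 [-0.001 -0.302  0.953]] [[344.35711265   0.         317.74895335]
 [  0.         344.35711265 196.76085509]
 [  0.           0.           1.        ]]
[-9.89195325 -7.02057122 -2.46429838]
```

```bash
python3 -c "
from h import *
print(delta([560,240,250]))"
```

```text
[-9.76131956 -5.1984075  -0.86659558]
```

Call:
drive_tool(plan=[{"x": -1, "y": -0.5, "z": -0.1, "az": 1.3}, {"x": -2, "y": -1.04, "z": -0.2, "az": 2.6}, {"x": -3, "y": -1.56, "z": -0.3, "az": 3.9}, {"x": -4, "y": -2.08, "z": -0.4, "az": 5.2}, {"x": -5, "y": -2.6, "z": -0.5, "az": 6.5}, {"x": -6, "y": -3.1, "z": -0.6, "az": 7.8}, {"x": -7, "y": -3.7, "z": -0.7, "az": 9.1}, {"x": -8, "y": -4.3, "z": -0.8, "az": 10.4}])

```text
invalid input
```

Call:
drive_tool(plan=[{"x": -2, "y": -1, "z": -0.2, "ax": 0, "ay": 0, "az": 2.6, "hand": 85}, {"x": -4, "y": -2.1, "z": -0.4, "ax": 0, "ay": 0, "az": 5.2, "hand": 85}, {"x": -6, "y": -3.1, "z": -0.6, "ax": 0, "ay": 0, "az": 7.8, "hand": 85}, {"x": -8, "y": -4.2, "z": -0.7, "ax": 0, "ay": 0, "az": 10.2, "hand": 85}, {"x": -9.76, "y": -5.2, "z": -0.87, "ax": 0, "ay": 0, "az": 12.74, "hand": 85}, {"x": -9.76, "y": -5.2, "z": -0.87, "ax": 0, "ay": 0, "az": 12.74, "hand": 85}, {"x": -9.76, "y": -5.2, "z": -0.87, "ax": 0, "ay": 0, "az": 12.74, "hand": 85}, {"x": -9.76, "y": -5.2, "z": -0.87, "ax": 0, "ay": 0, "az": 12.74, "hand": 85}])

```text
clock: 0.9
eef_pos: [446.4, 341.7, 238.9]
tcp_rot: [-3.141, 0.0, 1.699]
contact_force: [0.7, 1.4, -0.1]
opening: 0.997
grasp_force: 0.0
```

Call:
drive_tool(plan=[{"x": 0, "y": 0, "z": 0, "ax": 0, "ay": 0, "az": 0, "hand": 50}])

```text
clock: 1.0
eef_pos: [449.2, 339.7, 239.2]
tcp_rot: [3.14, 0.001, 1.695]
contact_force: [-0.4, 0.7, 1.3]
opening: 0.848
grasp_force: 0.0
```

Call:
drive_tool(plan=[{"x": -1, "y": 0.9, "z": -0.1, "ax": 0, "ay": 0, "az": 0.6, "hand": 50}, {"x": -1.8, "y": 1.5, "z": -0.2, "ax": 0, "ay": 0, "az": 1.2, "hand": 50}, {"x": -2.26, "y": 1.95, "z": -0.2, "ax": 0, "ay": 0, "az": 1.2, "hand": 50}, {"x": -2.26, "y": 1.95, "z": -0.2, "ax": 0, "ay": 0, "az": 1.2, "hand": 50}, {"x": -2.26, "y": 1.95, "z": -0.2, "ax": 0, "ay": 0, "az": 1.2, "hand": 50}, {"x": -2.26, "y": 1.95, "z": -0.2, "ax": 0, "ay": 0, "az": 1.2, "hand": 50}])

```text
clock: 1.6
eef_pos: [556.0, 245.0, 248.4]
tcp_rot: [-3.14, 0.0, 1.58]
contact_force: [-0.4, 0.5, -0.1]
opening: 0.583
grasp_force: 0.0
```

```bash
python3 - <<'E'
from h import *
import pickle
s=monitor.sense();print(s["eef_pos"],s["tcp_rot"],s["qvel"].round(3),s["qpos"].round(3))
ci=imaging.camera_info("wrist"); im=imaging.grab_frame("wrist"); cv2.imwrite("pics/w1.png",im[:,:,::-1]); pickle.dump((ci,s,im),open("w1.pkl","wb"))
E
```

```text
[556.04802498 245.0257354  248.37881349] [-3.14032095e+00  7.44892603e-05  1.57983063e+00] [ 0.016 -0.007  0.002 -0.002 -0.002 -0.001] [0.412 0.291 1.626 0.    1.226 0.403]
```

View pics/w1.png

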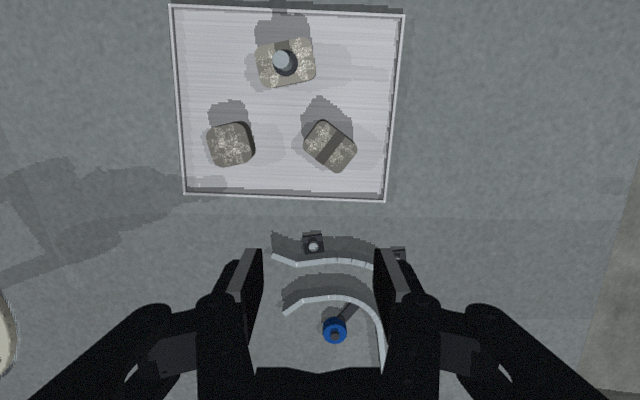

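The wrist view shows the casting's top face between about (256,45) and (316,85), with the stud top at (281,60). The boss is at (335,330). The rails are partly hidden by the fingers.

```bash
python3 - <<'E'
from h import *
import pickle
ci,s,im=pickle.load(open("w1.pkl","rb"))
print("stud top",ray(ci,(281.5,60),81),"boss",ray(ci,(335,329),23))
for p in [(257,42),(309,37),(316,80),(270,88)]: print(ray(ci,p,33).round(1),end=' ')
print([ray(ci,p,10).round(0) for p in((171,4),(404,15),(384,201),(183,194))])
c=im[25:100,235:335]; c=cv2.resize(c[:,:,::-1],(800,600),interpolation=cv2.INTER_CUBIC); cv2.imwrite("pics/c1.png",c)
E
```

```text
stud top [522.36007134 345.54356532  81.        ] boss [581.77358287  10.0224857   23.        ]
[493.  365.8  33. ] [546. 371.  33.] [553.4 329.8  33. ] [504.8 321.3  33. ] [array([401., 404.,  10.]), array([646., 396.,  10.]), array([639., 189.,  10.]), array([391., 196.,  10.])]
```

View pics/c1.png

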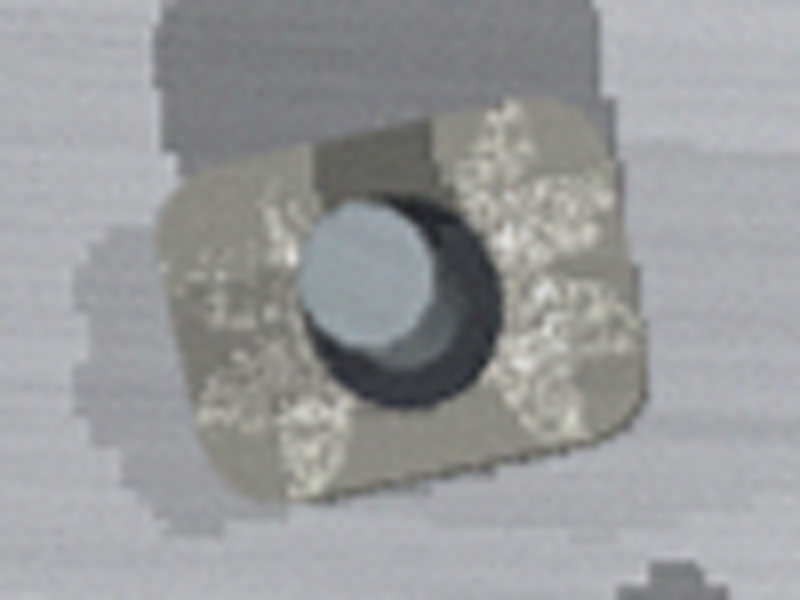

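The crop puts the stud top centre at (367,273), which is full-image (280.9,59.1). The block's long edges run (300,500)→(600,447) and (215,165)→(510,100).

```bash
python3 - <<'E'
from h import *
import pickle
ci,s,im=pickle.load(open("w1.pkl","rb"))
f=lambda u,v,z:ray(ci,(235+u/8,25+v/8),z)
for a,b in [((300,500),(600,447)),((215,165),(510,100)),((165,260),(205,430)),((613,150),(643,340))]:
    A,B=f(*a,33),f(*b,33); print(A.round(1),B.round(1),np.arctan2(*(B-A)[1::-1]))
st=f(367,273,81);print("stud",st,"ring",f(405,300,34))
print(s["tcp_rot"],delta([st[0],st[1],130]))
E
```

```text
[507.5 321.8  33. ] [547.1 328.8  33. ] 0.1755273436654455
[497.8 362.5  33. ] [535.6 370.4  33. ] 0.20801662786459807
[491.  351.1  33. ] [495.3 330.4  33. ] -1.3648126994498146
[548.6 364.7  33. ] [552.6 342.1  33. ] -1.3961717774365803
stud [521.81202224 346.27421751  81.        ] ring [521.89198417 346.53831036  34.        ]
[-3.14032095e+00  7.44892603e-05  1.57983063e+00] [ 2.02585311 -0.65997994  2.37147918]
```

```bash
python3 -c "
from h import *
print(delta([620,-50,340]))"
```

```text
[-5.91849545  1.22266597 -1.83002342]
```

Call:
drive_tool(plan=[{"x": -2, "y": 0.4, "z": -0.6, "ax": 0, "ay": 0, "az": 0.1, "hand": 50}, {"x": -4, "y": 0.8, "z": -1.2, "ax": 0, "ay": 0, "az": 0.1, "hand": 50}, {"x": -5.9, "y": 1.2, "z": -1.8, "ax": 0, "ay": 0, "az": 0.1, "hand": 50}, {"x": -5.9, "y": 1.2, "z": -1.8, "ax": 0, "ay": 0, "az": 0.1, "hand": 50}, {"x": -5.9, "y": 1.2, "z": -1.8, "ax": 0, "ay": 0, "az": 0.1, "hand": 50}, {"x": -5.9, "y": 1.2, "z": -1.8, "ax": 0, "ay": 0, "az": 0.1, "hand": 50}, {"x": -5.9, "y": 1.2, "z": -1.8, "ax": 0, "ay": 0, "az": 0.1, "hand": 50}, {"x": -5.9, "y": 1.2, "z": -1.8, "ax": 0, "ay": 0, "az": 0.1, "hand": 50}])

```text
clock: 2.45
eef_pos: [619.7, -50.6, 339.5]
tcp_rot: [3.14, 0.0, 1.567]
contact_force: [0.6, 0.7, 0.4]
opening: 0.587
grasp_force: 0.0
```

Call:
drive_tool(plan=[{"x": 0, "y": 0, "z": 0, "ax": 0, "ay": 0, "az": 0, "hand": 50}, {"x": 0, "y": 0, "z": 0, "ax": 0, "ay": 0, "az": 0, "hand": 50}])

```text
clock: 2.65
eef_pos: [618.9, -48.0, 338.2]
tcp_rot: [-3.14, -0.001, 1.571]
contact_force: [-0.0, -0.5, -0.5]
opening: 0.585
grasp_force: 0.0
```

```bash
python3 - <<'E'
from h import *
import pickle
s=monitor.sense();print(s["eef_pos"],s["tcp_rot"],s["qvel"].round(3))
ci=imaging.camera_info("wrist"); im=imaging.grab_frame("wrist"); pickle.dump((ci,s,im),open("w2.pkl","wb"))
cv2.imwrite("pics/w2.png",cv2.resize(im[:,:,::-1],(800,500)))
E
```

```text
[618.88845499 -47.98954027 338.20979902] [-3.14039793e+00 -6.42251375e-04  1.57064641e+00] [ 0.002 -0.    -0.001 -0.005 -0.002 -0.003]
```

View pics/w2.png

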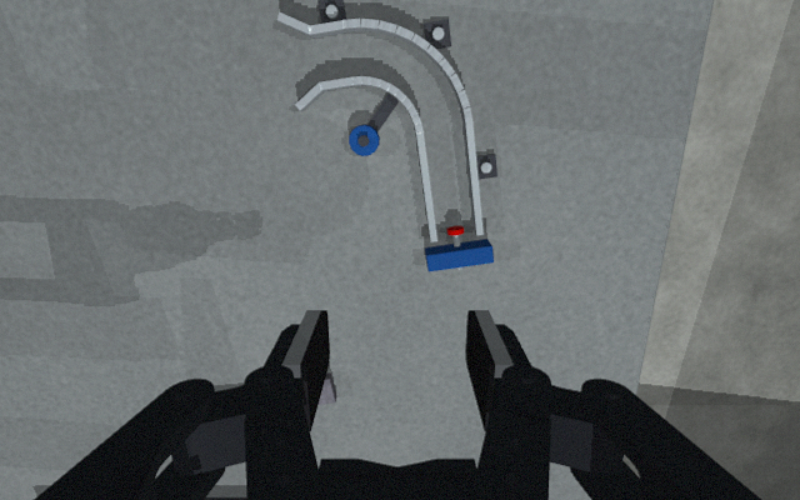

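The wrist view shows the whole guide. The outer rail runs (280,18)→(480,235), the inner rail (298,107)→(434,240), the boss is at (364,140), the red plunger at (455,231) and the end block at (460,255).

```bash
python3 - <<'E'
from h import *
import pickle
ci,s,im=pickle.load(open("w2.pkl","rb"))
B,m=blobs(im,(100,150,50),(130,255,255),30)
for c,st in B: print("blue",c,st,ray(ci,c,23).round(1))
B,m=blobs(im,(0,150,90),(6,255,255),4)
for c,st in B: print("red",c,st,ray(ci,c,20).round(1))
h=cv2.cvtColor(im,cv2.COLOR_RGB2HSV)
for row in (20,60,130,170): print(row,h[row,325:395,2].tolist())
print(h[10:90,285,2].tolist())
c=im[0:200,215:405]; cv2.imwrite("pics/c2.png",cv2.resize(c[:,:,::-1],None,fx=3,fy=3,interpolation=cv2.INTER_CUBIC))
E
```

```text
blue [291.  111.6] [280 100  23  25 386] [582.4  -1.7  23. ]
blue [367.2 204. ] [341 192  54  25 953] [ 691.9 -134.3   23. ]
red [364.4 185.2] [358 182  13   6  50] [ 687.  -106.3   20. ]
20 [78, 80, 80, 80, 85, 82, 83, 84, 82, 84, 82, 68, 62, 65, 55, 66, 73, 72, 74, 76, 69, 53, 44, 48, 40, 42, 47, 40, 44, 62, 71, 66, 65, 68, 98, 119, 126, 124, 123, 120, 118, 118, 119, 122, 127, 131, 128, 128, 126, 120, 117, 119, 122, 123, 124, 120, 124, 120, 122, 117, 119, 121, 118, 125, 126, 126, 121, 121, 120, 115]
60 [131, 129, 131, 133, 130, 129, 130, 128, 123, 123, 128, 123, 127, 119, 124, 122, 118, 121, 127, 125, 114, 109, 108, 105, 100, 106, 106, 106, 105, 109, 94, 88, 101, 136, 169, 166, 129, 157, 175, 179, 175, 105, 78, 78, 113, 121, 124, 127, 125, 122, 124, 123, 124, 120, 126, 119, 122, 122, 121, 121, 124, 124, 121, 122, 120, 118, 122, 123, 126, 120]
130 [136, 119, 117, 116, 119, 121, 116, 115, 117, 120, 82, 167, 183, 176, 178, 181, 178, 142, 126, 130, 126, 131, 123, 121, 127, 125, 124, 119, 120, 118, 119, 124, 121, 124, 121, 121, 124, 128, 131, 136, 122, 118, 120, 120, 118, 119, 112, 115, 89, 73, 119, 172, 184, 180, 182, 183, 137, 84, 71, 53, 50, 80, 107, 150, 160, 142, 111, 73, 66, 71]
170 [137, 134, 137, 137, 138, 137, 131, 122, 117, 116, 122, 114, 119, 121, 122, 84, 112, 167, 176, 176, 173, 179, 139, 126, 132, 133, 131, 132, 128, 123, 125, 130, 98, 85, 89, 89, 85, 87, 89, 85, 82, 88, 88, 127, 118, 120, 124, 115, 119, 119, 121, 121, 86, 74, 114, 171, 178, 177, 179, 181, 146, 128, 130, 127, 128, 127, 126, 127, 125, 126]
[82, 83, 82, 77, 96, 161, 173, 175, 172, 173, 174, 167, 126, 119, 116, 111, 102, 124, 126, 123, 132, 125, 130, 131, 126, 129, 126, 124, 126, 129, 127, 122, 124, 128, 125, 133, 99, 87, 88, 86, 87, 90, 90, 84, 87, 87, 86, 85, 85, 86, 81, 154, 169, 169, 171, 171, 172, 158, 123, 107, 111, 128, 134, 133, 129, 125, 127, 125, 131, 133, 132, 126, 124, 124, 125, 133, 131, 131, 102, 87]
```

View pics/c2.png

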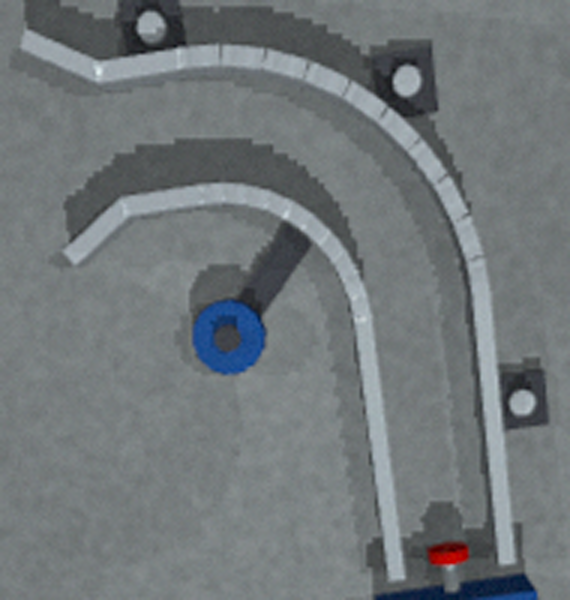

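The crop shows each rail's bright top face clearly. The entry lane is tilted a little up to the right, and the exit lane leans from (365,320) to (395,575) and from (480,260) to (507,560). The plunger is at (448,553).

```bash
python3 - <<'E'
from h import *
import pickle
from scipy.optimize import least_squares
ci,s,im=pickle.load(open("w2.pkl","rb"))
h=cv2.cvtColor(im,cv2.COLOR_RGB2HSV)
m=((h[...,2]>148)&(h[...,1]<60)).astype(np.uint8); m[:,:215]=0;m[:,400:]=0;m[200:]=0
n,l,st,c=cv2.connectedComponentsWithStats(m)
big=sorted([i for i in range(1,n) if st[i][4]>150],key=lambda i:-st[i][4]); print(st[big])
P={}
for i in big[:2]:
    v,u=np.nonzero(l==i); X=np.array([ray(ci,(a,b),22)[:2] for a,b in zip(u,v)])
    k="out" if st[i][0]+st[i][2]>360 else "in"; P[k]=X
b=np.array([582.4,-1.7])
for k,X in P.items():
    G=X-b
    lane=G[(G[:,1]<-10)&(G[:,1]>-95)]; a=np.polyfit(lane[:,1],lane[:,0],1); print(k,"exit lane x=%.1f + %.4f*y  sd %.1f"%(a[1],a[0],np.std(lane[:,0]-np.polyval(a,lane[:,1]))))
    ent=G[(G[:,0]<-2)&(G[:,0]>-30)&(G[:,1]>30)]; a=np.polyfit(ent[:,0],ent[:,1],1); print(k,"entry y=%.1f + %.4f*x"%(a[1],a[0]))
    bd=G[(G[:,0]>12)&(G[:,1]>12)]
    q=least_squares(lambda p:np.hypot(*(bd-p[:2]).T)-p[2],[0,0,80]).x; R={"in":63,"out":117}[k]
    q2=least_squares(lambda p:np.hypot(*(bd-p).T)-R,[0,0]).x; print(k,"circle",q.round(1),"fixedR",q2.round(1), "mouth tip",G[G[:,0].argmin()].round(1))
al=least_squares(lambda p:np.hstack([np.hypot(*(X[((X-b)>12).all(1)]-b-p).T)-R for X,R in((P["in"],63),(P["out"],117))]),[0,0]).x; print("joint centre",al)
E
```

```text
[[ 222   10  165  178 1727]
 [ 236   61  114  133 1256]]
out exit lane x=116.2 + -0.1535*y  sd 2.3
out entry y=115.7 + 0.1234*x
out circle [ -2.3  -2.9 118. ] fixedR [-1.5 -2.1] mouth tip [-84.3 118.3]
in exit lane x=61.8 + -0.1530*y  sd 2.3
in entry y=61.3 + 0.1292*x
in circle [-2.8 -3.3 64.5] fixedR [-1.7 -2.2] mouth tip [-72.4  36.9]
joint centre [-1.5974818  -2.17101139]
```

Call:
drive_tool(plan=[{"x": 0.9, "y": -0.2, "z": 0.4, "ax": 0, "ay": 0, "az": -0.3, "hand": 50}, {"x": 1.8, "y": -0.4, "z": 0.8, "ax": 0, "ay": 0, "az": -0.6, "hand": 50}, {"x": 2.7, "y": -0.65, "z": 1.2, "ax": 0, "ay": 0, "az": -0.9, "hand": 50}, {"x": 3.6, "y": -0.9, "z": 1.6, "ax": 0, "ay": 0, "az": -1.2, "hand": 50}, {"x": 4.5, "y": -1.1, "z": 2, "ax": 0, "ay": 0, "az": -1.5, "hand": 50}, {"x": 5.4, "y": -1.33, "z": 2.4, "ax": 0, "ay": 0, "az": -1.81, "hand": 50}, {"x": 6.3, "y": -1.55, "z": 2.8, "ax": 0, "ay": 0, "az": -1.81, "hand": 50}, {"x": 7.2, "y": -1.77, "z": 3.2, "ax": 0, "ay": 0, "az": -1.81, "hand": 50}])

```text
clock: 3.5
eef_pos: [530.8, 309.5, 179.5]
tcp_rot: [-3.141, -0.0, 1.76]
contact_force: [0.6, 0.2, 0.3]
opening: 0.585
grasp_force: 0.0
```

Call:
drive_tool(plan=[{"x": 0, "y": 0, "z": 0, "ax": 0, "ay": 0, "az": 0, "hand": 50}, {"x": 0, "y": 0, "z": 0, "ax": 0, "ay": 0, "az": 0, "hand": 50}])

```text
clock: 3.7
eef_pos: [531.0, 308.3, 179.5]
tcp_rot: [-3.14, 0.001, 1.762]
contact_force: [0.6, -1.1, 0.4]
opening: 0.582
grasp_force: 0.0
```

```bash
python3 -c "
from h import *
s=monitor.sense();print(s['eef_pos'],s['tcp_rot']);print(delta([521.8,346.3,110]))"
```

```text
[530.97406353 308.3364343  179.54118625] [-3.13996817e+00  7.24964317e-04  1.76212193e+00]
[ 0.78131588 -0.03349141  1.3903139 ]
```

Call:
drive_tool(plan=[{"x": 0.4, "y": -0.02, "z": 0.4, "ax": 0, "ay": 0, "az": 0, "hand": 50}, {"x": 0.78, "y": -0.03, "z": 0.9, "ax": 0, "ay": 0, "az": 0, "hand": 50}, {"x": 0.78, "y": -0.03, "z": 1.4, "ax": 0, "ay": 0, "az": 0, "hand": 50}, {"x": 0.78, "y": -0.03, "z": 1.8, "ax": 0, "ay": 0, "az": 0, "hand": 50}, {"x": 0.78, "y": -0.03, "z": 2.3, "ax": 0, "ay": 0, "az": 0, "hand": 50}, {"x": 0.78, "y": -0.03, "z": 2.7, "ax": 0, "ay": 0, "az": 0, "hand": 50}, {"x": 0.78, "y": -0.03, "z": 2.7, "ax": 0, "ay": 0, "az": 0, "hand": 50}, {"x": 0.78, "y": -0.03, "z": 2.7, "ax": 0, "ay": 0, "az": 0, "hand": 50}])

```text
clock: 4.5
eef_pos: [524.3, 344.3, 46.2]
tcp_rot: [3.141, 0.0, 1.758]
contact_force: [0.2, 0.2, 0.2]
opening: 0.585
grasp_force: 0.0
```

Call:
drive_tool(plan=[{"x": 0, "y": 0, "z": 0, "ax": 0, "ay": 0, "az": 0, "hand": 10}, {"x": 0, "y": 0, "z": 0, "ax": 0, "ay": 0, "az": 0, "hand": 10}, {"x": 0, "y": 0, "z": 0, "ax": 0, "ay": 0, "az": 0, "hand": 10}, {"x": 0, "y": 0, "z": 0, "ax": 0, "ay": 0, "az": 0, "hand": 10}, {"x": 0, "y": 0, "z": 0, "ax": 0, "ay": 0, "az": 0, "hand": 10}, {"x": 0, "y": 0, "z": 0, "ax": 0, "ay": 0, "az": 0, "hand": 10}], grip_force=40)

```text
clock: 5.1
eef_pos: [524.0, 345.1, 46.7]
tcp_rot: [3.141, -0.0, 1.758]
contact_force: [-3.2, -0.5, 5.9]
opening: 0.162
grasp_force: 38.9
```

```bash
python3 -c "
from h import *
s=monitor.sense();print(s['eef_pos'],s['tcp_rot'],s['contact_force'],s['opening']*85.4,s['grasp_force'],s['wrist_torque']);print(delta([468.5,70.2,80]))"
```

```text
[524.02590513 345.09752014  46.65077479] [ 3.14078956e+00 -4.84066417e-04  1.75825789e+00] [-3.18434904 -0.53603765  5.88123785] 13.82327716303152 38.908106088638306 [-1.46985248e-01  4.00877081e-01  2.37054901e-04]
[-5.19434316 -2.11515247 -0.67119787]
```

Call:
drive_tool(plan=[{"x": 0, "y": 0, "z": -0.3, "ax": 0, "ay": 0, "az": 0, "hand": 10}, {"x": 0, "y": 0, "z": -0.8, "ax": 0, "ay": 0, "az": 0, "hand": 10}, {"x": -0.5, "y": -0.2, "z": -1.3, "ax": 0, "ay": 0, "az": 0, "hand": 10}, {"x": -1.3, "y": -0.5, "z": -1.3, "ax": 0, "ay": 0, "az": 0.35, "hand": 10}, {"x": -2.1, "y": -0.85, "z": -1.3, "ax": 0, "ay": 0, "az": 0.35, "hand": 10}, {"x": -2.9, "y": -1.2, "z": -1.3, "ax": 0, "ay": 0, "az": 0.35, "hand": 10}, {"x": -3.7, "y": -1.5, "z": -1.3, "ax": 0, "ay": 0, "az": 0.35, "hand": 10}, {"x": -4.4, "y": -1.8, "z": -1.3, "ax": 0, "ay": 0, "az": 0.35, "hand": 10}])

```text
clock: 5.9
eef_pos: [476.1, 110.2, 111.5]
tcp_rot: [3.14, 0.0, 1.722]
contact_force: [0.8, -0.4, -1.7]
opening: 0.158
grasp_force: 39.3
```

Call:
drive_tool(plan=[{"x": 0, "y": 0, "z": 0, "ax": 0, "ay": 0, "az": 0, "hand": 10}, {"x": 0, "y": 0, "z": 0, "ax": 0, "ay": 0, "az": 0, "hand": 10}])

```text
clock: 6.1
eef_pos: [476.9, 111.3, 111.5]
tcp_rot: [3.14, -0.0, 1.72]
contact_force: [0.2, 0.4, -2.3]
opening: 0.162
grasp_force: 39.3
```

```bash
python3 -c "
from h import *
s=monitor.sense();print(s['eef_pos'],s['tcp_rot'],s['contact_force'],s['opening']*85.4,s['grasp_force'],s['wrist_torque']);print(delta([468.5,70.2,50]))"
```

```text
[476.86073185 111.34238378 111.45243038] [ 3.13999464e+00 -2.33467923e-04  1.71960420e+00] [ 0.2056608   0.38581359 -2.31432355] 13.82860616490618 39.33688580989838 [-0.00862314 -0.0177506   0.01525107]
[-0.78924979 -0.28932485  1.2284036 ]
```

Call:
drive_tool(plan=[{"x": -0.4, "y": -0.15, "z": 0.3, "ax": 0, "ay": 0, "az": 0, "hand": 10}, {"x": -0.79, "y": -0.29, "z": 0.7, "ax": 0, "ay": 0, "az": 0, "hand": 10}, {"x": -0.79, "y": -0.29, "z": 1.1, "ax": 0, "ay": 0, "az": 0, "hand": 10}, {"x": -0.79, "y": -0.29, "z": 1.28, "ax": 0, "ay": 0, "az": 0, "hand": 10}, {"x": -0.79, "y": -0.29, "z": 1.28, "ax": 0, "ay": 0, "az": 0, "hand": 10}, {"x": -0.79, "y": -0.29, "z": 1.28, "ax": 0, "ay": 0, "az": 0, "hand": 10}])

```text
clock: 6.7
eef_pos: [468.7, 71.5, 46.9]
tcp_rot: [3.141, -0.0, 1.723]
contact_force: [0.4, -1.1, -3.0]
opening: 0.16
grasp_force: 39.2
```

Call:
drive_tool(plan=[{"x": 0, "y": 0, "z": 0.03, "ax": 0, "ay": 0, "az": 0, "hand": 10}, {"x": 0, "y": 0, "z": 0.06, "ax": 0, "ay": 0, "az": 0, "hand": 10}, {"x": 0, "y": 0, "z": 0.06, "ax": 0, "ay": 0, "az": 0, "hand": 10}])

```text
clock: 7.0
eef_pos: [468.4, 70.9, 43.7]
tcp_rot: [3.141, 0.0, 1.722]
contact_force: [-1.1, 0.4, -1.7]
opening: 0.157
grasp_force: 39.3
```

Call:
drive_tool(plan=[{"x": 0, "y": 0, "z": 0.015, "ax": 0, "ay": 0, "az": 0, "hand": 10}, {"x": 0, "y": 0, "z": 0.03, "ax": 0, "ay": 0, "az": 0, "hand": 10}, {"x": 0, "y": 0, "z": 0.03, "ax": 0, "ay": 0, "az": 0, "hand": 10}, {"x": 0, "y": 0, "z": 0.03, "ax": 0, "ay": 0, "az": 0, "hand": 10}], grip_force=20)

```text
clock: 7.4
eef_pos: [467.8, 70.7, 43.2]
tcp_rot: [-3.141, -0.0, 1.721]
contact_force: [-6.9, 0.1, 19.0]
opening: 0.159
grasp_force: 41.3
```

```bash
python3 - <<'E'
from h import *
import pickle
s=monitor.sense();print(s["eef_pos"],s["tcp_rot"],s["contact_force"],s["grasp_force"])
ci=imaging.camera_info("wrist"); im=imaging.grab_frame("wrist"); pickle.dump((ci,s,im),open("w3.pkl","wb"))
cv2.imwrite("pics/w3.png",cv2.resize(im[:,:,::-1],(800,500)))
C=np.array([580.8,-3.9]);print([proj(ci,[*p,0]) for p in((468.5,70.2),(503.1,75.4))])
E
```

```text
[467.84346602  70.71196945  43.17220074] [-3.14145371e+00 -1.73899083e-04  1.72138845e+00] [-6.85333601  0.09644734 18.95934949] 41.32977604866028
[array([318.44166782, 213.07682157]), array([372.43585237, 213.17817866])]
```

View pics/w3.png

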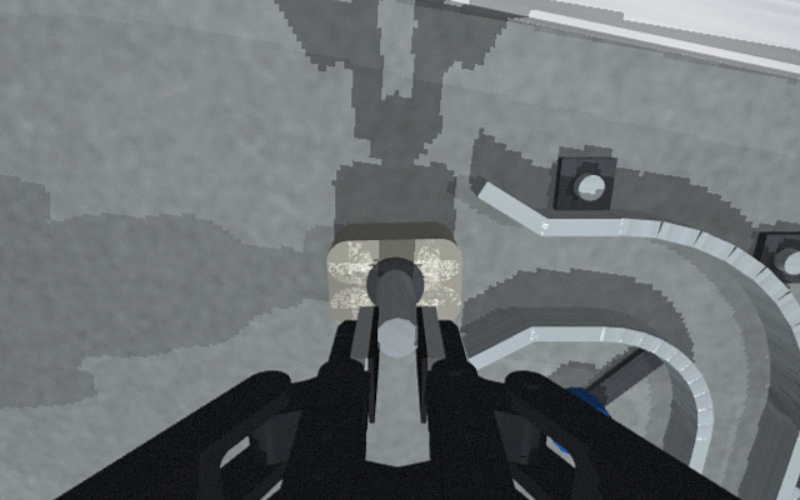

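The wrist view shows the casting with its top face at rows 240–321 and columns 328–461 (in 800-wide scale). The rail entry lane is parallel to it, with the outer rail's top at row 227 and the inner rail's at row 333.

```bash
python3 - <<'E'
from h import *
import pickle
ci,s,im=pickle.load(open("w3.pkl","rb"))
t=0.15;e=np.array([np.cos(t),np.sin(t)]);n=np.array([-e[1],e[0]]);C=np.array([580.8,-3.9])
def loc(u,v,z): p=ray(ci,(u/1.25,v/1.25),z)[:2]-C; return (p@e).round(1),(p@n).round(1)
h=cv2.cvtColor(im,cv2.COLOR_RGB2HSV)[...,2]
for u in (450,470,490):
    print(u,[(v,) for v in ()], [int(x) for x in h[165:285,u]][:40] if u==470 else '')
for u in (450,470,485):
    v=np.nonzero(h[170:190,u]>150)[0]+170; w=np.nonzero(h[258:275,u]>150)[0]+258
    print(u,v.min(),v.max(),w.min(),w.max(),loc(u*1.25,(v.mean())*1.25,22),loc(u*1.25,w.mean()*1.25,22))
print("casting corners", loc(395,240,30),loc(395,321,30),loc(328,290,30),loc(461,290,30),"studtop",loc(397.5,337,78))
p=s["eef_pos"][:2]-C;print("tcp",p@e,p@n)
E
```

```text
450 [] 
470 [] [60, 55, 50, 71, 83, 90, 82, 83, 83, 81, 183, 198, 193, 195, 195, 193, 195, 194, 189, 197, 196, 196, 198, 186, 151, 139, 138, 140, 141, 143, 144, 144, 146, 149, 153, 149, 147, 147, 140, 142]
490 [] 
450 175 188 261 273 (np.float64(-25.9), np.float64(117.2)) (np.float64(-19.6), np.float64(63.2))
470 175 189 261 274 (np.float64(-14.6), np.float64(116.9)) (np.float64(-7.4), np.float64(62.9))
485 175 188 262 274 (np.float64(-6.2), np.float64(117.2)) (np.float64(1.8), np.float64(62.5))
casting corners (np.float64(-101.4), np.float64(113.3)) (np.float64(-101.4), np.float64(74.2)) (np.float64(-131.7), np.float64(89.7)) (np.float64(-71.6), np.float64(89.8)) studtop (np.float64(-100.4), np.float64(93.0))
tcp -100.53828048650324 90.6541709522304
```

Call:
drive_tool(plan=[{"x": 0, "y": 0, "z": -0.01, "ax": 0, "ay": 0, "az": 0, "hand": 17}, {"x": 0, "y": 0, "z": -0.01, "ax": 0, "ay": 0, "az": 0, "hand": 25}, {"x": 0, "y": 0, "z": -0.01, "ax": 0, "ay": 0, "az": 0, "hand": 25}], grip_force=20)

```text
clock: 7.75
eef_pos: [468.2, 70.7, 42.5]
tcp_rot: [3.141, -0.0, 1.721]
contact_force: [0.4, 0.9, -0.1]
opening: 0.291
grasp_force: 0.0
```

Call:
drive_tool(plan=[{"x": 0, "y": 0, "z": -0.01, "ax": 0, "ay": 0, "az": 0, "hand": 10}, {"x": 0, "y": 0, "z": -0.01, "ax": 0, "ay": 0, "az": 0, "hand": 10}, {"x": 0, "y": 0, "z": -0.01, "ax": 0, "ay": 0, "az": 0, "hand": 10}, {"x": 0, "y": 0, "z": -0.01, "ax": 0, "ay": 0, "az": 0, "hand": 10}], grip_force=20)

```text
clock: 8.15
eef_pos: [467.8, 70.6, 42.7]
tcp_rot: [-3.141, -0.0, 1.721]
contact_force: [-0.8, -0.3, -1.3]
opening: 0.173
grasp_force: 20.0
```

Call:
drive_tool(plan=[{"x": -0.02, "y": 0.1, "z": -0.01, "ax": 0, "ay": 0, "az": 0, "hand": 10}, {"x": -0.05, "y": 0.2, "z": -0.01, "ax": 0, "ay": 0, "az": 0, "hand": 10}, {"x": -0.05, "y": 0.3, "z": -0.01, "ax": 0, "ay": 0, "az": 0, "hand": 10}, {"x": -0.05, "y": 0.4, "z": -0.01, "ax": 0, "ay": 0, "az": 0, "hand": 10}, {"x": -0.05, "y": 0.5, "z": -0.01, "ax": 0, "ay": 0, "az": 0, "hand": 10}, {"x": -0.05, "y": 0.6, "z": -0.01, "ax": 0, "ay": 0, "az": 0, "hand": 10}, {"x": -0.05, "y": 0.6, "z": -0.01, "ax": 0, "ay": 0, "az": 0, "hand": 10}, {"x": -0.05, "y": 0.6, "z": -0.01, "ax": 0, "ay": 0, "az": 0, "hand": 10}])

```text
clock: 8.95
eef_pos: [496.1, 72.6, 45.1]
tcp_rot: [-3.137, -0.0, 1.722]
contact_force: [-13.5, -0.7, 35.8]
opening: 0.175
grasp_force: 64.8
```

```bash
cat >> h.py <<'E'
t=0.15;e=np.array([np.cos(t),np.sin(t)]);n=np.array([-e[1],e[0]]);C=np.array([580.8,-3.9])
def st():
    s=monitor.sense();p=s["eef_pos"][:2]-C;f=s["contact_force"];yaw=s["tcp_rot"][2]
    a=np.array([np.cos(yaw),np.sin(yaw)]);b=np.array([a[1],-a[0]])
    print("clk %.2f e %.1f n %.1f z %.1f yaw-rel %.4f | rad %.1f ang %.3f | Ftool x %.1f y %.1f z %.1f"%(s["clock"],p@e,p@n,s["eef_pos"][2],yaw-np.pi/2-t,np.hypot(*p),np.arctan2(p@e,p@n),f[:2]@a,f[:2]@b,f[2]),"tq",s["wrist_torque"].round(2),"grip",s["grasp_force"].round(0))
    return s
E
python3 - <<'E'
from h import *
import pickle
s=st()
ci=imaging.camera_info("wrist"); im=imaging.grab_frame("wrist"); pickle.dump((ci,s,im),open("w4.pkl","wb"))
cv2.imwrite("pics/w4.png",cv2.resize(im[120:370,190:440,::-1],(600,600)))
E
```

```text
Traceback (most recent call last):
  File "h.py", line 25, in st
    print("clk %.2f e %.1f n %.1f z %.1f yaw-rel %.4f | rad %.1f ang %.3f | Ftool x %.1f y %.1f z %.1f"%(s["clock"],p@e,p@n,s["eef_pos"][2],yaw-np.pi/2-t,np.hypot(*p),np.arctan2(p@e,p@n),f[:2]@a,f[:2]@b,f[2]),"tq",s["wrist_torque"].round(2),"grip",s["grasp_force"].round(0))
                                                                                                                                                                                                                                                        ^^^^^^^^^^^^^^^^^^^^^^
AttributeError: 'float' object has no attribute 'round'
```

```bash
sed -i 's/s\["grasp_force"\].round(0)/round(s["grasp_force"],1)/' h.py
python3 - <<'E'
from h import *
import pickle
s=st()
ci=imaging.camera_info("wrist"); im=imaging.grab_frame("wrist"); pickle.dump((ci,s,im),open("w4.pkl","wb"))
a=im[120:370,190:440,::-1]; ci2=imaging.camera_info("side"); q=imaging.grab_frame("side")
u,v=proj(ci2,[498,75,30]).astype(int); b=q[v-40:v+40,u-30:u+70,::-1]
cv2.imwrite("pics/w4.png",np.hstack([cv2.resize(a,(400,400)),cv2.resize(b,(400,400),interpolation=cv2.INTER_CUBIC)]))
E
```

```text
clk 8.95 e -72.3 n 88.3 z 45.1 yaw-rel 0.0008 | rad 114.1 ang -0.686 | Ftool x 1.3 y -13.5 z 35.8 tq [-0.16  3.39  0.09] grip 64.8
```

View pics/w4.png

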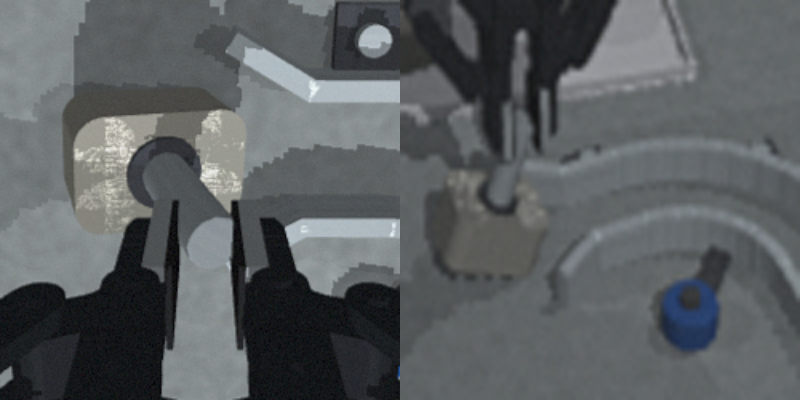

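The left view shows the stud leaning forward: the base is at (165,165) and the top at (208,242). The block's front is only just at the flare tips, so it pitched forward and jammed instead of sliding. I'll back off, stand it up, and regrip lower and firmer with less downward load.

Call:
drive_tool(plan=[{"x": 0, "y": -0.1, "z": 0, "ax": 0, "ay": 0, "az": 0, "hand": 10}, {"x": 0, "y": -0.2, "z": 0, "ax": 0, "ay": 0, "az": 0, "hand": 10}, {"x": 0, "y": -0.3, "z": 0, "ax": 0, "ay": 0, "az": 0, "hand": 10}, {"x": 0, "y": -0.4, "z": 0, "ax": 0, "ay": 0, "az": 0, "hand": 10}, {"x": 0, "y": -0.4, "z": 0, "ax": 0, "ay": 0, "az": 0, "hand": 10}])

```text
clock: 9.55
eef_pos: [478.1, 69.8, 43.8]
tcp_rot: [3.141, -0.0, 1.721]
contact_force: [-2.8, 1.2, 8.1]
opening: 0.169
grasp_force: 26.7
```

```bash
python3 -c "
from h import *
s=st()
ci=imaging.camera_info('wrist'); im=imaging.grab_frame('wrist'); cv2.imwrite('pics/w5.png',im[120:370,190:440,::-1])"
```

```text
clk 9.55 e -90.5 n 88.2 z 43.8 yaw-rel 0.0007 | rad 126.4 ang -0.798 | Ftool x 1.6 y -2.6 z 8.1 tq [0.25 0.46 0.01] grip 26.7
```

View pics/w5.png

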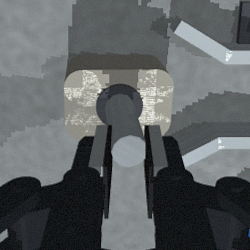

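Call:
drive_tool(plan=[{"x": 0, "y": 0, "z": -0.02, "ax": 0, "ay": 0, "az": 0, "hand": 30}, {"x": 0, "y": 0, "z": -0.02, "ax": 0, "ay": 0, "az": 0, "hand": 30}, {"x": 0.02, "y": 0, "z": 0.05, "ax": 0, "ay": 0, "az": 0, "hand": 30}, {"x": 0.04, "y": 0, "z": 0.1, "ax": 0, "ay": 0, "az": 0, "hand": 30}, {"x": 0.04, "y": 0, "z": 0.15, "ax": 0, "ay": 0, "az": 0, "hand": 30}, {"x": 0.04, "y": 0, "z": 0.15, "ax": 0, "ay": 0, "az": 0, "hand": 30}])

```text
clock: 10.2
eef_pos: [477.5, 71.6, 35.3]
tcp_rot: [-3.141, -0.0, 1.722]
contact_force: [-0.6, 0.6, -0.4]
opening: 0.354
grasp_force: 0.3
```

```bash
python3 - <<'E'
from h import *
import pickle
s=st()
ci=imaging.camera_info('wrist'); im=imaging.grab_frame('wrist'); pickle.dump((ci,s,im),open("w6.pkl","wb"))
def loc(u,v,z): p=ray(ci,(u,v),z)[:2]-C; return (p@e).round(1),(p@n).round(1)
# casting top mask: warm concrete
h=cv2.cvtColor(im,cv2.COLOR_RGB2HSV); L=im.astype(int); m=((L[...,0]-L[...,2]>8)&(h[...,2]>90)).astype(np.uint8); m[:120]=0;m[330:]=0
k,l,q,c=cv2.connectedComponentsWithStats(m); i=1+q[1:,4].argmax(); print(q[i],c[i])
M=l==i
for u in (278,290,340,352):
    v=np.nonzero(M[:,u])[0]; 
    if len(v): print(u,v.min(),v.max(),loc(u,v.min(),30),loc(u,v.max(),30))
for v in (195,205,215,225,235):
    u=np.nonzero(M[v])[0]; 
    if len(u): print(v,u.min(),u.max(),loc(u.min(),v,30),loc(u.max(),v,30))
print(im[185:270:3,275].tolist())
E
```

```text
clk 10.20 e -90.8 n 90.1 z 35.3 yaw-rel 0.0009 | rad 127.9 ang -0.789 | Ftool x 0.7 y -0.5 z -0.4 tq [0.   0.15 0.06] grip 0.3
[ 315  195   45   71 1864] [339.13626609 228.48658798]
340 196 264 (np.float64(-79.1), np.float64(113.0)) (np.float64(-78.3), np.float64(73.3))
352 202 244 (np.float64(-72.7), np.float64(109.7)) (np.float64(-72.0), np.float64(85.5))
195 318 343 (np.float64(-90.6), np.float64(113.5)) (np.float64(-77.6), np.float64(113.5))
205 318 358 (np.float64(-90.6), np.float64(108.0)) (np.float64(-69.5), np.float64(108.0))
215 321 359 (np.float64(-89.0), np.float64(102.4)) (np.float64(-68.8), np.float64(102.4))
225 327 358 (np.float64(-85.7), np.float64(96.7)) (np.float64(-69.1), np.float64(96.7))
235 328 357 (np.float64(-85.2), np.float64(90.8)) (np.float64(-69.4), np.float64(90.9))
[[70, 73, 68], [77, 75, 68], [77, 74, 70], [153, 152, 144], [203, 203, 191], [213, 211, 200], [155, 156, 146], [159, 161, 152], [178, 178, 170], [167, 170, 159], [164, 164, 154], [159, 161, 150], [164, 166, 156], [173, 172, 163], [151, 149, 142], [163, 163, 156], [173, 171, 163], [179, 177, 166], [175, 175, 167], [166, 167, 155], [131, 132, 131], [79, 83, 84], [76, 81, 82], [75, 82, 84], [76, 80, 84], [83, 88, 87], [81, 85, 86], [56, 60, 63], [34, 35, 36]]
```

Call:
drive_tool(plan=[{"x": 0.05, "y": -0.1, "z": 0, "ax": 0, "ay": 0, "az": 0, "hand": 30}, {"x": 0.05, "y": -0.16, "z": 0, "ax": 0, "ay": 0, "az": 0, "hand": 30}, {"x": 0.05, "y": -0.16, "z": 0, "ax": 0, "ay": 0, "az": 0, "hand": 10}, {"x": 0.05, "y": -0.16, "z": 0, "ax": 0, "ay": 0, "az": 0, "hand": 10}, {"x": 0.05, "y": -0.16, "z": 0, "ax": 0, "ay": 0, "az": 0, "hand": 10}, {"x": 0.05, "y": -0.16, "z": 0, "ax": 0, "ay": 0, "az": 0, "hand": 10}, {"x": 0.05, "y": -0.16, "z": 0, "ax": 0, "ay": 0, "az": 0, "hand": 10}], grip_force=30)

```text
clock: 10.95
eef_pos: [469.3, 72.9, 36.1]
tcp_rot: [-3.141, -0.0, 1.721]
contact_force: [-4.1, 0.2, 6.0]
opening: 0.171
grasp_force: 29.4
```

```bash
python3 -c "
from h import *
s=st();print(s['opening']*85.4)"
```

```text
clk 10.95 e -98.7 n 92.6 z 36.1 yaw-rel 0.0007 | rad 135.4 ang -0.817 | Ftool x 0.8 y -4.0 z 6.0 tq [0.03 0.69 0.02] grip 29.4
14.598893060009978
```

Call:
drive_tool(plan=[{"x": 0, "y": 0, "z": -0.01, "ax": 0, "ay": 0, "az": 0, "hand": 10}, {"x": 0, "y": 0, "z": -0.01, "ax": 0, "ay": 0, "az": 0, "hand": 10}, {"x": 0, "y": 0, "z": -0.01, "ax": 0, "ay": 0, "az": 0, "hand": 10}])

```text
clock: 11.25
eef_pos: [469.9, 72.9, 36.3]
tcp_rot: [3.141, 0.0, 1.722]
contact_force: [0.8, -0.3, -1.4]
opening: 0.17
grasp_force: 29.2
```

Call:
drive_tool(plan=[{"x": 0, "y": 0, "z": -0.005, "ax": 0, "ay": 0, "az": 0, "hand": 10}, {"x": 0, "y": 0, "z": -0.005, "ax": 0, "ay": 0, "az": 0, "hand": 10}, {"x": 0, "y": 0, "z": -0.005, "ax": 0, "ay": 0, "az": 0, "hand": 10}])

```text
clock: 11.55
eef_pos: [469.7, 72.9, 36.6]
tcp_rot: [3.142, -0.0, 1.722]
contact_force: [-0.2, -0.6, -2.4]
opening: 0.17
grasp_force: 29.2
```

Call:
drive_tool(plan=[{"x": 0, "y": 0, "z": -0.005, "ax": 0, "ay": 0, "az": 0, "hand": 10}, {"x": 0, "y": 0, "z": -0.005, "ax": 0, "ay": 0, "az": 0, "hand": 10}, {"x": 0, "y": 0, "z": -0.005, "ax": 0, "ay": 0, "az": 0, "hand": 10}])

```text
clock: 11.85
eef_pos: [469.7, 72.9, 36.9]
tcp_rot: [3.142, 0.0, 1.722]
contact_force: [-0.1, 0.7, -2.0]
opening: 0.167
grasp_force: 29.2
```

Call:
drive_tool(plan=[{"x": -0.03, "y": 0.1, "z": 0, "ax": 0, "ay": 0, "az": 0, "hand": 10}, {"x": -0.05, "y": 0.2, "z": 0, "ax": 0, "ay": 0, "az": 0, "hand": 10}, {"x": -0.05, "y": 0.3, "z": 0, "ax": 0, "ay": 0, "az": 0, "hand": 10}, {"x": -0.05, "y": 0.4, "z": 0, "ax": 0, "ay": 0, "az": 0, "hand": 10}, {"x": -0.05, "y": 0.5, "z": 0, "ax": 0, "ay": 0, "az": 0, "hand": 10}, {"x": -0.05, "y": 0.6, "z": 0, "ax": 0, "ay": 0, "az": 0, "hand": 10}, {"x": -0.05, "y": 0.6, "z": 0, "ax": 0, "ay": 0, "az": 0, "hand": 10}])

```text
clock: 12.55
eef_pos: [500.6, 75.1, 36.9]
tcp_rot: [3.141, 0.0, 1.722]
contact_force: [0.2, -0.7, -1.8]
opening: 0.172
grasp_force: 29.3
```

```bash
python3 - <<'E'
from h import *
import pickle
s=st()
ci=imaging.camera_info('wrist'); im=imaging.grab_frame('wrist'); pickle.dump((ci,s,im),open("w7.pkl","wb"))
def loc(u,v,z): p=ray(ci,(u,v),z)[:2]-C; return (p@e).round(1),(p@n).round(1)
h=cv2.cvtColor(im,cv2.COLOR_RGB2HSV)
# block far edge per column, front edge per row, rails per column
for u in (270,285,345): print(u,h[180:215,u,2].tolist())
for v in (205,215,225): print(v,h[v,340:380,2].tolist())
for u in (400,415,430):
    w=h[:,u,2]; print(u,[ (i) for i in range(150,300) if w[i]>160])
E
```

```text
clk 12.55 e -67.5 n 90.1 z 36.9 yaw-rel 0.0008 | rad 112.6 ang -0.643 | Ftool x -0.7 y 0.1 z -1.8 tq [0.   0.   0.07] grip 29.3
270 [112, 103, 87, 80, 76, 79, 81, 74, 76, 72, 78, 78, 73, 64, 67, 66, 70, 66, 68, 91, 142, 156, 155, 158, 155, 153, 159, 156, 154, 156, 156, 157, 154, 157, 154]
285 [94, 96, 81, 72, 72, 72, 76, 73, 72, 73, 71, 70, 69, 71, 72, 69, 65, 121, 184, 224, 220, 200, 186, 178, 168, 191, 211, 221, 221, 196, 172, 200, 181, 209, 190]
345 [79, 92, 94, 89, 71, 72, 73, 78, 68, 70, 70, 73, 71, 71, 70, 69, 70, 70, 105, 149, 156, 156, 171, 157, 189, 196, 200, 184, 177, 172, 154, 178, 180, 185, 171]
205 [157, 168, 183, 209, 203, 196, 193, 164, 169, 179, 202, 200, 189, 161, 170, 187, 164, 160, 155, 155, 155, 160, 156, 156, 158, 155, 156, 158, 160, 152, 118, 135, 143, 145, 145, 144, 142, 140, 146, 143]
215 [180, 220, 213, 207, 199, 200, 185, 181, 184, 186, 209, 209, 219, 201, 198, 179, 157, 156, 155, 156, 155, 153, 155, 154, 157, 156, 154, 156, 155, 155, 155, 155, 155, 159, 143, 141, 143, 140, 141, 143]
225 [121, 164, 174, 187, 185, 211, 203, 177, 182, 177, 176, 171, 169, 162, 206, 219, 196, 201, 167, 169, 175, 168, 172, 170, 195, 204, 188, 205, 196, 180, 189, 163, 156, 124, 100, 96, 94, 95, 101, 99]
400 [177, 178, 179, 180, 181, 182, 183, 184, 185, 186, 187, 188, 189, 190, 266, 267, 268, 269, 270, 271, 272, 273, 274, 275, 276, 277]
415 [150, 151, 152, 153, 154, 177, 178, 179, 180, 181, 182, 183, 184, 185, 186, 187, 188, 189, 190, 266, 267, 268, 269, 270, 271, 272, 273, 274, 275, 276, 277]
430 [177, 178, 179, 180, 181, 182, 183, 184, 185, 186, 187, 188, 189, 190, 266, 267, 268, 269, 270, 271, 272, 273, 274, 275, 276, 277]
```

```bash
python3 - <<'E'
from h import *
import pickle
ci,s,im=pickle.load(open("w7.pkl","rb"))
def loc(u,v,z): p=ray(ci,(u,v),z)[:2]-C; return (p@e).round(1),(p@n).round(1)
print("far edge",loc(315,197,30.4),"outer rail inner/outer edge",loc(415,190.5,22),loc(415,176.5,22),"inner rail",loc(415,265.5,22),loc(415,277.5,22))
print("front",loc(374,215,30.4))
E
```

```text
far edge (np.float64(-68.8), np.float64(112.0)) outer rail inner/outer edge (np.float64(-13.9), np.float64(113.2)) (np.float64(-14.6), np.float64(121.1)) inner rail (np.float64(-9.9), np.float64(67.1)) (np.float64(-9.2), np.float64(59.1))
front (np.float64(-37.2), np.float64(101.9))
```

Call:
drive_tool(plan=[{"x": -0.018, "y": 0.1, "z": 0, "ax": 0, "ay": 0, "az": 0, "hand": 10}, {"x": -0.018, "y": 0.2, "z": 0, "ax": 0, "ay": 0, "az": 0, "hand": 10}, {"x": -0.018, "y": 0.3, "z": 0, "ax": 0, "ay": 0, "az": 0, "hand": 10}, {"x": -0.018, "y": 0.4, "z": 0, "ax": 0, "ay": 0, "az": 0, "hand": 10}, {"x": -0.018, "y": 0.4, "z": 0, "ax": 0, "ay": 0, "az": 0, "hand": 10}])

```text
clock: 13.1
eef_pos: [520.6, 77.2, 37.0]
tcp_rot: [3.141, 0.0, 1.722]
contact_force: [0.2, 0.7, -1.9]
opening: 0.17
grasp_force: 29.3
```

Call:
drive_tool(plan=[{"x": 0, "y": 0.1, "z": 0, "ax": 0, "ay": 0, "az": 0, "hand": 10}, {"x": 0, "y": 0.2, "z": 0, "ax": 0, "ay": 0, "az": 0, "hand": 10}, {"x": 0, "y": 0.3, "z": 0, "ax": 0, "ay": 0, "az": 0, "hand": 10}, {"x": 0, "y": 0.3, "z": 0, "ax": 0, "ay": 0, "az": 0, "hand": 10}])

```text
clock: 13.5
eef_pos: [535.5, 79.5, 37.0]
tcp_rot: [3.141, 0.0, 1.722]
contact_force: [-0.4, -0.4, -2.6]
opening: 0.17
grasp_force: 29.3
```

```bash
python3 -c "
from h import *
s=st()"
```

```text
clk 13.50 e -32.3 n 89.2 z 37.0 yaw-rel 0.0008 | rad 94.9 ang -0.348 | Ftool x -0.4 y -0.4 z -2.6 tq [-0.03  0.    0.02] grip 29.3
```

Call:
drive_tool(plan=[{"x": -0.004, "y": 0.1, "z": 0, "ax": 0, "ay": 0, "az": 0, "hand": 10}, {"x": -0.008, "y": 0.2, "z": 0, "ax": 0, "ay": 0, "az": 0, "hand": 10}, {"x": -0.012, "y": 0.3, "z": 0, "ax": 0, "ay": 0, "az": 0, "hand": 10}, {"x": -0.016, "y": 0.4, "z": 0, "ax": 0, "ay": 0, "az": 0, "hand": 10}, {"x": -0.016, "y": 0.4, "z": 0, "ax": 0, "ay": 0, "az": 0, "hand": 10}])

```text
clock: 14.0
eef_pos: [555.3, 81.7, 37.0]
tcp_rot: [3.141, 0.0, 1.722]
contact_force: [0.1, 0.4, -1.7]
opening: 0.167
grasp_force: 29.4
```

Call:
drive_tool(plan=[{"x": 0, "y": 0.1, "z": 0, "ax": 0, "ay": 0, "az": 0, "hand": 10}, {"x": 0, "y": 0.2, "z": 0, "ax": 0, "ay": 0, "az": 0, "hand": 10}, {"x": 0, "y": 0.25, "z": 0, "ax": 0, "ay": 0, "az": 0, "hand": 10}, {"x": 0, "y": 0.25, "z": 0, "ax": 0, "ay": 0, "az": 0, "hand": 10}])

```text
clock: 14.4
eef_pos: [567.2, 83.5, 36.9]
tcp_rot: [3.141, 0.0, 1.722]
contact_force: [-0.2, -0.5, -1.8]
opening: 0.172
grasp_force: 29.4
```

```bash
python3 -c "
from h import *
s=st()
# arc steps: radius 88.3, dphi per row 2 deg..., in tool axes (x out, y fwd), turn az positive
R=88.3
for d in range(2,15,2):
    a=np.radians(d); print(d, ((R*np.cos(a)-R)/50).round(4), (R*np.sin(a)/50).round(4), d/6)"
```

```text
clk 14.40 e -0.4 n 88.5 z 36.9 yaw-rel 0.0008 | rad 88.5 ang -0.005 | Ftool x -0.4 y -0.3 z -1.8 tq [ 0.05 -0.04 -0.04] grip 29.4
2 -0.0011 0.0616 0.3333333333333333
4 -0.0043 0.1232 0.6666666666666666
6 -0.0097 0.1846 1.0
8 -0.0172 0.2458 1.3333333333333333
10 -0.0268 0.3067 1.6666666666666667
12 -0.0386 0.3672 2.0
14 -0.0525 0.4272 2.3333333333333335
```

Call:
drive_tool(plan=[{"x": -0.001, "y": 0.062, "z": 0, "ax": 0, "ay": 0, "az": 0.333, "hand": 10}, {"x": -0.004, "y": 0.123, "z": 0, "ax": 0, "ay": 0, "az": 0.667, "hand": 10}, {"x": -0.01, "y": 0.185, "z": 0, "ax": 0, "ay": 0, "az": 1, "hand": 10}, {"x": -0.017, "y": 0.246, "z": 0, "ax": 0, "ay": 0, "az": 1.333, "hand": 10}, {"x": -0.027, "y": 0.307, "z": 0, "ax": 0, "ay": 0, "az": 1.667, "hand": 10}, {"x": -0.027, "y": 0.307, "z": 0, "ax": 0, "ay": 0, "az": 1.667, "hand": 10}, {"x": -0.027, "y": 0.307, "z": 0, "ax": 0, "ay": 0, "az": 1.667, "hand": 10}])

```text
clock: 15.1
eef_pos: [581.8, 84.4, 36.8]
tcp_rot: [-3.141, 0.0, 1.548]
contact_force: [0.1, 0.1, -1.9]
opening: 0.17
grasp_force: 29.4
```

```bash
python3 -c "
from h import *
s=st()"
```

```text
clk 15.10 e 14.2 n 87.1 z 36.8 yaw-rel -0.1728 | rad 88.3 ang 0.161 | Ftool x 0.1 y 0.1 z -1.9 tq [-0.03  0.02 -0.  ] grip 29.4
```

Call:
drive_tool(plan=[{"x": -0.001, "y": 0.062, "z": 0, "ax": 0, "ay": 0, "az": 0.3, "hand": 10}, {"x": -0.004, "y": 0.123, "z": 0, "ax": 0, "ay": 0, "az": 0.6, "hand": 10}, {"x": -0.01, "y": 0.185, "z": 0, "ax": 0, "ay": 0, "az": 0.9, "hand": 10}, {"x": -0.017, "y": 0.246, "z": 0, "ax": 0, "ay": 0, "az": 1.2, "hand": 10}, {"x": -0.027, "y": 0.307, "z": 0, "ax": 0, "ay": 0, "az": 1.55, "hand": 10}, {"x": -0.027, "y": 0.307, "z": 0, "ax": 0, "ay": 0, "az": 1.55, "hand": 10}, {"x": -0.027, "y": 0.307, "z": 0, "ax": 0, "ay": 0, "az": 1.55, "hand": 10}])

```text
clock: 15.8
eef_pos: [597.0, 82.7, 36.8]
tcp_rot: [-3.141, 0.0, 1.386]
contact_force: [0.5, 0.0, -1.7]
opening: 0.172
grasp_force: 29.4
```

```bash
python3 -c "
from h import *
s=st()"
```

```text
clk 15.80 e 29.0 n 83.2 z 36.8 yaw-rel -0.3346 | rad 88.1 ang 0.335 | Ftool x 0.1 y 0.4 z -1.7 tq [ 0.05  0.02 -0.  ] grip 29.4
```

Call:
drive_tool(plan=[{"x": -0.001, "y": 0.062, "z": 0, "ax": 0, "ay": 0, "az": 0.333, "hand": 10}, {"x": -0.004, "y": 0.123, "z": 0, "ax": 0, "ay": 0, "az": 0.667, "hand": 10}, {"x": -0.009, "y": 0.185, "z": 0, "ax": 0, "ay": 0, "az": 1, "hand": 10}, {"x": -0.015, "y": 0.246, "z": 0, "ax": 0, "ay": 0, "az": 1.333, "hand": 10}, {"x": -0.024, "y": 0.307, "z": 0, "ax": 0, "ay": 0, "az": 1.667, "hand": 10}, {"x": -0.024, "y": 0.307, "z": 0, "ax": 0, "ay": 0, "az": 1.667, "hand": 10}, {"x": -0.024, "y": 0.307, "z": 0, "ax": 0, "ay": 0, "az": 1.667, "hand": 10}])

```text
clock: 16.5
eef_pos: [611.9, 78.7, 36.8]
tcp_rot: [-3.141, 0.0, 1.212]
contact_force: [-0.1, 0.6, -1.8]
opening: 0.169
grasp_force: 29.4
```

```bash
python3 -c "
from h import *
s=st()"
```

```text
clk 16.50 e 43.1 n 77.0 z 36.8 yaw-rel -0.5090 | rad 88.2 ang 0.510 | Ftool x 0.6 y -0.3 z -1.8 tq [-0.04 -0.   -0.01] grip 29.4
```

Call:
drive_tool(plan=[{"x": -0.001, "y": 0.062, "z": 0, "ax": 0, "ay": 0, "az": 0.333, "hand": 10}, {"x": -0.004, "y": 0.123, "z": 0, "ax": 0, "ay": 0, "az": 0.667, "hand": 10}, {"x": -0.01, "y": 0.185, "z": 0, "ax": 0, "ay": 0, "az": 1, "hand": 10}, {"x": -0.017, "y": 0.246, "z": 0, "ax": 0, "ay": 0, "az": 1.333, "hand": 10}, {"x": -0.026, "y": 0.307, "z": 0, "ax": 0, "ay": 0, "az": 1.667, "hand": 10}, {"x": -0.026, "y": 0.307, "z": 0, "ax": 0, "ay": 0, "az": 1.667, "hand": 10}, {"x": -0.026, "y": 0.307, "z": 0, "ax": 0, "ay": 0, "az": 1.667, "hand": 10}])

```text
clock: 17.2
eef_pos: [625.8, 72.1, 36.8]
tcp_rot: [-3.141, 0.0, 1.037]
contact_force: [0.6, 0.5, -3.3]
opening: 0.17
grasp_force: 29.4
```

```bash
python3 -c "
from h import *
s=st()"
```

```text
clk 17.20 e 55.9 n 68.4 z 36.8 yaw-rel -0.6836 | rad 88.3 ang 0.685 | Ftool x 0.7 y 0.3 z -3.3 tq [ 0.    0.02 -0.03] grip 29.4
```

Call:
drive_tool(plan=[{"x": -0.001, "y": 0.062, "z": 0, "ax": 0, "ay": 0, "az": 0.333, "hand": 10}, {"x": -0.004, "y": 0.123, "z": 0, "ax": 0, "ay": 0, "az": 0.667, "hand": 10}, {"x": -0.01, "y": 0.185, "z": 0, "ax": 0, "ay": 0, "az": 1, "hand": 10}, {"x": -0.017, "y": 0.246, "z": 0, "ax": 0, "ay": 0, "az": 1.333, "hand": 10}, {"x": -0.026, "y": 0.307, "z": 0, "ax": 0, "ay": 0, "az": 1.667, "hand": 10}, {"x": -0.026, "y": 0.307, "z": 0, "ax": 0, "ay": 0, "az": 1.667, "hand": 10}, {"x": -0.026, "y": 0.307, "z": 0, "ax": 0, "ay": 0, "az": 1.667, "hand": 10}])

```text
clock: 17.9
eef_pos: [638.4, 63.2, 36.8]
tcp_rot: [-3.141, 0.0, 0.863]
contact_force: [0.7, 0.3, -2.1]
opening: 0.174
grasp_force: 29.4
```

```bash
python3 -c "
from h import *
s=st()"
```

```text
clk 17.90 e 66.9 n 57.7 z 36.8 yaw-rel -0.8581 | rad 88.4 ang 0.859 | Ftool x 0.7 y 0.4 z -2.1 tq [ 0.04 -0.01  0.  ] grip 29.4
```

Call:
drive_tool(plan=[{"x": -0.001, "y": 0.062, "z": 0, "ax": 0, "ay": 0, "az": 0.333, "hand": 10}, {"x": -0.004, "y": 0.123, "z": 0, "ax": 0, "ay": 0, "az": 0.667, "hand": 10}, {"x": -0.01, "y": 0.185, "z": 0, "ax": 0, "ay": 0, "az": 1, "hand": 10}, {"x": -0.018, "y": 0.246, "z": 0, "ax": 0, "ay": 0, "az": 1.333, "hand": 10}, {"x": -0.028, "y": 0.307, "z": 0, "ax": 0, "ay": 0, "az": 1.667, "hand": 10}, {"x": -0.028, "y": 0.307, "z": 0, "ax": 0, "ay": 0, "az": 1.667, "hand": 10}, {"x": -0.028, "y": 0.307, "z": 0, "ax": 0, "ay": 0, "az": 1.667, "hand": 10}])

```text
clock: 18.6
eef_pos: [649.2, 52.1, 36.9]
tcp_rot: [-3.141, 0.0, 0.688]
contact_force: [0.9, 0.3, -1.4]
opening: 0.171
grasp_force: 29.4
```

```bash
python3 -c "
from h import *
s=st()"
```

```text
clk 18.60 e 76.0 n 45.2 z 36.9 yaw-rel -1.0327 | rad 88.4 ang 1.034 | Ftool x 0.9 y 0.3 z -1.4 tq [ 0.04  0.07 -0.07] grip 29.4
```

Call:
drive_tool(plan=[{"x": -0.001, "y": 0.062, "z": 0, "ax": 0, "ay": 0, "az": 0.333, "hand": 10}, {"x": -0.004, "y": 0.123, "z": 0, "ax": 0, "ay": 0, "az": 0.667, "hand": 10}, {"x": -0.01, "y": 0.185, "z": 0, "ax": 0, "ay": 0, "az": 1, "hand": 10}, {"x": -0.018, "y": 0.246, "z": 0, "ax": 0, "ay": 0, "az": 1.333, "hand": 10}, {"x": -0.028, "y": 0.307, "z": 0, "ax": 0, "ay": 0, "az": 1.667, "hand": 10}, {"x": -0.028, "y": 0.307, "z": 0, "ax": 0, "ay": 0, "az": 1.667, "hand": 10}, {"x": -0.028, "y": 0.307, "z": 0, "ax": 0, "ay": 0, "az": 1.667, "hand": 10}])

```text
clock: 19.3
eef_pos: [657.8, 39.4, 36.8]
tcp_rot: [-3.141, 0.0, 0.514]
contact_force: [0.1, -0.1, -2.4]
opening: 0.167
grasp_force: 29.4
```

```bash
python3 -c "
from h import *
s=st()"
```

```text
clk 19.30 e 82.6 n 31.3 z 36.8 yaw-rel -1.2072 | rad 88.4 ang 1.209 | Ftool x 0.0 y 0.2 z -2.4 tq [-0.03  0.02 -0.01] grip 29.4
```

Call:
drive_tool(plan=[{"x": -0.001, "y": 0.062, "z": 0, "ax": 0, "ay": 0, "az": 0.333, "hand": 10}, {"x": -0.004, "y": 0.123, "z": 0, "ax": 0, "ay": 0, "az": 0.667, "hand": 10}, {"x": -0.01, "y": 0.185, "z": 0, "ax": 0, "ay": 0, "az": 1, "hand": 10}, {"x": -0.017, "y": 0.246, "z": 0, "ax": 0, "ay": 0, "az": 1.333, "hand": 10}, {"x": -0.026, "y": 0.307, "z": 0, "ax": 0, "ay": 0, "az": 1.667, "hand": 10}, {"x": -0.026, "y": 0.307, "z": 0, "ax": 0, "ay": 0, "az": 1.667, "hand": 10}, {"x": -0.026, "y": 0.307, "z": 0, "ax": 0, "ay": 0, "az": 1.667, "hand": 10}])

```text
clock: 20.0
eef_pos: [664.3, 25.4, 36.9]
tcp_rot: [-3.142, 0.0, 0.339]
contact_force: [0.6, -0.4, -3.0]
opening: 0.164
grasp_force: 29.4
```

```bash
python3 -c "
from h import *
s=st()"
```

```text
clk 20.00 e 87.0 n 16.5 z 36.9 yaw-rel -1.3818 | rad 88.5 ang 1.383 | Ftool x 0.4 y 0.5 z -3.0 tq [-0.   -0.06  0.02] grip 29.4
```

Call:
drive_tool(plan=[{"x": -0.001, "y": 0.062, "z": 0, "ax": 0, "ay": 0, "az": 0.333, "hand": 10}, {"x": -0.004, "y": 0.123, "z": 0, "ax": 0, "ay": 0, "az": 0.667, "hand": 10}, {"x": -0.01, "y": 0.185, "z": 0, "ax": 0, "ay": 0, "az": 1, "hand": 10}, {"x": -0.017, "y": 0.246, "z": 0, "ax": 0, "ay": 0, "az": 1.333, "hand": 10}, {"x": -0.03, "y": 0.331, "z": 0, "ax": 0, "ay": 0, "az": 1.8, "hand": 10}, {"x": -0.03, "y": 0.331, "z": 0, "ax": 0, "ay": 0, "az": 1.8, "hand": 10}, {"x": -0.03, "y": 0.331, "z": 0, "ax": 0, "ay": 0, "az": 1.8, "hand": 10}])

```text
clock: 20.7
eef_pos: [668.4, 9.3, 36.9]
tcp_rot: [-3.141, 0.0, 0.151]
contact_force: [0.3, 0.9, -1.7]
opening: 0.174
grasp_force: 29.4
```

```bash
python3 - <<'E'
from h import *
import pickle
s=st()
ci=imaging.camera_info('wrist'); im=imaging.grab_frame('wrist'); pickle.dump((ci,s,im),open("w8.pkl","wb"))
# local: forward f=-n, lateral e
def loc(u,v,z): p=ray(ci,(u,v),z)[:2]-C; return (-(p@n)).round(1),(p@e).round(1)
h=cv2.cvtColor(im,cv2.COLOR_RGB2HSV)
for u in (285,345): print(u,h[180:215,u,2].tolist())
for u in (400,430,460):
    w=h[:,u,2]; i=[i for i in range(150,300) if w[i]>160]; j=[k for k in i if k<220]; k2=[k for k in i if k>=240]
    print(u,j[0],j[-1],k2[:1],k2[-1:])
    if j: print(loc(u,j[0]-.5,22),loc(u,j[-1]+.5,22))
    if k2: print(loc(u,k2[0]-.5,22),loc(u,k2[-1]+.5,22))
for v in (196,197,198): print(v,loc(285,v,30.4),loc(345,v,30.4))
E
```

```text
clk 20.70 e 88.6 n 0.0 z 36.9 yaw-rel -1.5700 | rad 88.6 ang 1.571 | Ftool x 0.5 y -0.8 z -1.7 tq [ 0.   -0.05 -0.03] grip 29.4
285 [187, 188, 180, 182, 176, 177, 177, 176, 180, 182, 190, 114, 73, 76, 78, 82, 72, 125, 147, 149, 148, 150, 151, 151, 146, 152, 148, 149, 145, 150, 148, 151, 150, 151, 151]
345 [179, 183, 181, 180, 179, 185, 182, 181, 186, 123, 70, 75, 81, 79, 80, 75, 77, 76, 94, 147, 157, 153, 182, 225, 192, 184, 226, 184, 192, 163, 155, 158, 159, 155, 154]
400 150 188 [265] [275]
(np.float64(43.9), np.float64(134.7)) (np.float64(45.5), np.float64(113.3))
(np.float64(48.9), np.float64(66.7)) (np.float64(49.4), np.float64(59.4))
430 176 188 [265] [276]
(np.float64(61.2), np.float64(120.6)) (np.float64(61.9), np.float64(113.3))
(np.float64(66.5), np.float64(66.8)) (np.float64(67.3), np.float64(58.8))
460 176 188 [265] [276]
(np.float64(77.4), np.float64(120.7)) (np.float64(78.3), np.float64(113.3))
(np.float64(84.2), np.float64(66.8)) (np.float64(85.2), np.float64(58.8))
196 (np.float64(-16.8), np.float64(111.5)) (np.float64(14.8), np.float64(111.5))
197 (np.float64(-16.8), np.float64(110.9)) (np.float64(14.8), np.float64(111.0))
198 (np.float64(-16.8), np.float64(110.4)) (np.float64(14.8), np.float64(110.4))
```

Call:
drive_tool(plan=[{"x": 0.006, "y": 0.1, "z": 0, "ax": 0, "ay": 0, "az": 0, "hand": 10}, {"x": 0.006, "y": 0.2, "z": 0, "ax": 0, "ay": 0, "az": 0, "hand": 10}, {"x": 0.006, "y": 0.3, "z": 0, "ax": 0, "ay": 0, "az": 0, "hand": 10}, {"x": 0.006, "y": 0.4, "z": 0, "ax": 0, "ay": 0, "az": 0, "hand": 10}, {"x": 0.006, "y": 0.5, "z": 0, "ax": 0, "ay": 0, "az": 0, "hand": 10}, {"x": 0.006, "y": 0.6, "z": 0, "ax": 0, "ay": 0, "az": 0, "hand": 10}, {"x": 0.006, "y": 0.6, "z": 0, "ax": 0, "ay": 0, "az": 0, "hand": 10}])

```text
clock: 21.45
eef_pos: [673.4, -21.3, 36.9]
tcp_rot: [3.141, -0.0, 0.148]
contact_force: [-0.2, 0.2, -2.5]
opening: 0.169
grasp_force: 29.4
```

Call:
drive_tool(plan=[{"x": 0, "y": 0.1, "z": 0, "ax": 0, "ay": 0, "az": 0, "hand": 10}, {"x": 0, "y": 0.2, "z": 0, "ax": 0, "ay": 0, "az": 0, "hand": 10}, {"x": 0, "y": 0.3, "z": 0, "ax": 0, "ay": 0, "az": 0, "hand": 10}, {"x": 0, "y": 0.4, "z": 0, "ax": 0, "ay": 0, "az": 0, "hand": 10}, {"x": 0, "y": 0.5, "z": 0, "ax": 0, "ay": 0, "az": 0, "hand": 10}, {"x": 0, "y": 0.6, "z": 0, "ax": 0, "ay": 0, "az": 0, "hand": 10}, {"x": 0, "y": 0.7, "z": 0, "ax": 0, "ay": 0, "az": 0, "hand": 10}, {"x": 0, "y": 0.7, "z": 0, "ax": 0, "ay": 0, "az": 0, "hand": 10}])

```text
clock: 22.25
eef_pos: [678.5, -55.9, 36.9]
tcp_rot: [3.141, -0.0, 0.148]
contact_force: [0.0, -0.5, -2.0]
opening: 0.169
grasp_force: 29.4
```

Call:
drive_tool(plan=[{"x": 0, "y": 0.04, "z": 0, "ax": 0, "ay": 0, "az": 0, "hand": 10}, {"x": 0, "y": 0.08, "z": 0, "ax": 0, "ay": 0, "az": 0, "hand": 10}, {"x": 0, "y": 0.12, "z": 0, "ax": 0, "ay": 0, "az": 0, "hand": 10}, {"x": 0, "y": 0.16, "z": 0, "ax": 0, "ay": 0, "az": 0, "hand": 10}, {"x": 0, "y": 0.2, "z": 0, "ax": 0, "ay": 0, "az": 0, "hand": 10}, {"x": 0, "y": 0.24, "z": 0, "ax": 0, "ay": 0, "az": 0, "hand": 10}, {"x": 0, "y": 0.24, "z": 0, "ax": 0, "ay": 0, "az": 0, "hand": 10}])

```text
clock: 22.95
eef_pos: [680.3, -67.3, 36.9]
tcp_rot: [3.141, -0.0, 0.149]
contact_force: [-0.1, 0.1, -1.5]
opening: 0.17
grasp_force: 29.4
```

```bash
python3 -c "
from h import *
s=st()"
```

```text
clk 22.95 e 88.9 n -77.6 z 36.9 yaw-rel -1.5722 | rad 118.0 ang 2.288 | Ftool x -0.1 y -0.1 z -1.5 tq [0.05 0.02 0.01] grip 29.4
```

Call:
drive_tool(plan=[{"x": 0, "y": 0.04, "z": 0, "ax": 0, "ay": 0, "az": 0, "hand": 10}, {"x": 0, "y": 0.08, "z": 0, "ax": 0, "ay": 0, "az": 0, "hand": 10}, {"x": 0, "y": 0.12, "z": 0, "ax": 0, "ay": 0, "az": 0, "hand": 10}, {"x": 0, "y": 0.16, "z": 0, "ax": 0, "ay": 0, "az": 0, "hand": 10}, {"x": 0, "y": 0.16, "z": 0, "ax": 0, "ay": 0, "az": 0, "hand": 10}], grip_force=40)

```text
clock: 23.45
eef_pos: [681.4, -74.8, 37.0]
tcp_rot: [-3.141, -0.0, 0.149]
contact_force: [-0.7, 0.9, -1.1]
opening: 0.167
grasp_force: 40.5
```

Call:
drive_tool(plan=[{"x": 0, "y": 0.02, "z": 0, "ax": 0, "ay": 0, "az": 0, "hand": 10}, {"x": 0, "y": 0.04, "z": 0, "ax": 0, "ay": 0, "az": 0, "hand": 10}, {"x": 0, "y": 0.06, "z": 0, "ax": 0, "ay": 0, "az": 0, "hand": 10}, {"x": 0, "y": 0.06, "z": 0, "ax": 0, "ay": 0, "az": 0, "hand": 10}])

```text
clock: 23.85
eef_pos: [681.8, -77.3, 37.0]
tcp_rot: [-3.141, 0.0, 0.149]
contact_force: [-0.1, 4.2, 1.5]
opening: 0.164
grasp_force: 40.8
```

```bash
python3 -c "
from h import *
s=st()"
```

```text
clk 23.85 e 88.9 n -87.7 z 37.0 yaw-rel -1.5720 | rad 124.9 ang 2.349 | Ftool x 0.5 y -4.2 z 1.5 tq [ 0.98  0.24 -0.03] grip 40.8
```

Call:
drive_tool(plan=[{"x": 0, "y": 0.02, "z": 0, "ax": 0, "ay": 0, "az": 0, "hand": 10}, {"x": 0, "y": 0.04, "z": 0, "ax": 0, "ay": 0, "az": 0, "hand": 10}, {"x": 0, "y": 0.06, "z": 0, "ax": 0, "ay": 0, "az": 0, "hand": 10}, {"x": 0, "y": 0.06, "z": 0, "ax": 0, "ay": 0, "az": 0, "hand": 10}])

```text
clock: 24.25
eef_pos: [682.3, -80.5, 37.0]
tcp_rot: [-3.141, -0.0, 0.149]
contact_force: [-0.7, 4.9, 0.9]
opening: 0.164
grasp_force: 40.9
```

```bash
python3 -c "
from h import *
s=st()"
```

```text
clk 24.25 e 88.9 n -90.9 z 37.0 yaw-rel -1.5721 | rad 127.1 ang 2.367 | Ftool x 0.1 y -4.9 z 0.9 tq [ 0.98  0.23 -0.01] grip 40.9
```

Pushing steadily at about 5 N.

Call:
drive_tool(plan=[{"x": 0, "y": 0.02, "z": 0, "ax": 0, "ay": 0, "az": 0, "hand": 10}, {"x": 0, "y": 0.04, "z": 0, "ax": 0, "ay": 0, "az": 0, "hand": 10}, {"x": 0, "y": 0.06, "z": 0, "ax": 0, "ay": 0, "az": 0, "hand": 10}, {"x": 0, "y": 0.06, "z": 0, "ax": 0, "ay": 0, "az": 0, "hand": 10}])

```text
clock: 24.65
eef_pos: [682.7, -83.6, 37.0]
tcp_rot: [-3.141, 0.0, 0.149]
contact_force: [-1.6, 5.2, 1.0]
opening: 0.164
grasp_force: 40.9
```

```bash
python3 - <<'E'
from h import *
s=st()
ci=imaging.camera_info('wrist'); im=imaging.grab_frame('wrist'); h=cv2.cvtColor(im,cv2.COLOR_RGB2HSV)
def loc(u,v,z): p=ray(ci,(u,v),z)[:2]-C; return (-(p@n)).round(1),(p@e).round(1)
B,m=blobs(im,(0,150,60),(8,255,255),4); print([(c,q,loc(*c,18)) for c,q in B])
v=215; print(h[v,340:400,2].tolist(), loc(374,v,30.4))
B,m=blobs(im,(100,150,50),(130,255,255),60); print([(c,q,loc(q[0],c[1],30)) for c,q in B])
E
```

```text
clk 24.65 e 88.9 n -94.0 z 37.0 yaw-rel -1.5721 | rad 129.4 ang 2.384 | Ftool x -0.8 y -5.4 z 1.0 tq [0.92 0.24 0.01] grip 40.9
[(array([375.4, 222.6]), array([372, 206,   8,  33, 207], dtype=int32), (np.float64(127.8), np.float64(91.8)))]
[167, 194, 195, 179, 180, 173, 206, 207, 208, 216, 206, 206, 228, 210, 162, 154, 154, 158, 157, 153, 153, 155, 156, 156, 158, 157, 160, 157, 159, 156, 158, 159, 159, 173, 182, 143, 131, 136, 132, 115, 98, 102, 98, 97, 101, 99, 89, 93, 94, 81, 59, 64, 63, 63, 62, 65, 55, 84, 109, 127] (np.float64(124.6), np.float64(101.1))
[(array([411. , 222.1]), array([ 384,  155,   58,  139, 6473], dtype=int32), (np.float64(130.3), np.float64(96.9))), (array([188. , 359.8]), array([176, 349,  23,  22, 200], dtype=int32), (np.float64(6.4), np.float64(5.1)))]
```

Call:
drive_tool(plan=[{"x": 0, "y": 0.01, "z": 0, "ax": 0, "ay": 0, "az": 0, "hand": 10}, {"x": 0, "y": 0.02, "z": 0, "ax": 0, "ay": 0, "az": 0, "hand": 10}, {"x": 0, "y": 0.02, "z": 0, "ax": 0, "ay": 0, "az": 0, "hand": 10}])

```text
clock: 25.0
eef_pos: [682.9, -84.6, 37.0]
tcp_rot: [-3.141, -0.0, 0.149]
contact_force: [-1.7, 4.5, 0.8]
opening: 0.16
grasp_force: 40.9
```

Call:
drive_tool(plan=[{"x": 0, "y": 0.005, "z": 0, "ax": 0, "ay": 0, "az": 0, "hand": 10}, {"x": 0, "y": 0.01, "z": 0, "ax": 0, "ay": 0, "az": 0, "hand": 10}, {"x": 0, "y": 0.01, "z": 0, "ax": 0, "ay": 0, "az": 0, "hand": 10}])

```text
clock: 25.3
eef_pos: [682.9, -85.1, 36.9]
tcp_rot: [-3.141, 0.0, 0.149]
contact_force: [-0.9, 4.9, 2.1]
opening: 0.164
grasp_force: 40.8
```

Call:
drive_tool(plan=[{"x": 0, "y": 0.008, "z": 0, "ax": 0, "ay": 0, "az": 0, "hand": 10}, {"x": 0, "y": 0.008, "z": 0, "ax": 0, "ay": 0, "az": 0, "hand": 10}])

```text
clock: 25.5
eef_pos: [683.0, -85.2, 37.0]
tcp_rot: [-3.141, 0.0, 0.149]
contact_force: [-1.5, 5.5, 2.3]
opening: 0.162
grasp_force: 40.9
```

```bash
python3 -c "
from h import *
s=st()"
```

```text
clk 25.50 e 88.9 n -95.7 z 37.0 yaw-rel -1.5721 | rad 130.6 ang 2.393 | Ftool x -0.7 y -5.7 z 2.3 tq [1.23 0.27 0.05] grip 40.9
```

Call:
drive_tool(plan=[{"x": 0, "y": 0.006, "z": 0, "ax": 0, "ay": 0, "az": 0, "hand": 10}, {"x": 0, "y": 0.006, "z": 0, "ax": 0, "ay": 0, "az": 0, "hand": 10}])

```text
clock: 25.7
eef_pos: [683.0, -85.4, 37.0]
tcp_rot: [-3.141, 0.0, 0.149]
contact_force: [-0.9, 7.3, 1.5]
opening: 0.171
grasp_force: 41.0
```

```bash
python3 -c "
from h import *
s=st()"
```

```text
clk 25.70 e 88.9 n -95.8 z 37.0 yaw-rel -1.5721 | rad 130.7 ang 2.394 | Ftool x 0.2 y -7.4 z 1.5 tq [1.38 0.37 0.03] grip 41.0
```

Call:
drive_tool(plan=[{"x": 0, "y": 0.005, "z": 0, "ax": 0, "ay": 0, "az": 0, "hand": 10}, {"x": 0, "y": 0.005, "z": 0, "ax": 0, "ay": 0, "az": 0, "hand": 10}])

```text
clock: 25.9
eef_pos: [683.0, -85.4, 37.0]
tcp_rot: [-3.141, 0.0, 0.149]
contact_force: [-2.2, 8.4, 2.0]
opening: 0.165
grasp_force: 41.1
```

```bash
python3 -c "
from h import *
s=st()"
```

```text
clk 25.90 e 88.9 n -95.9 z 37.0 yaw-rel -1.5722 | rad 130.7 ang 2.394 | Ftool x -1.0 y -8.6 z 2.0 tq [1.5  0.38 0.07] grip 41.1
```

Call:
drive_tool(plan=[{"x": 0, "y": -0.01, "z": 0, "ax": 0, "ay": 0, "az": 0, "hand": 10}, {"x": 0, "y": -0.015, "z": 0, "ax": 0, "ay": 0, "az": 0, "hand": 20}, {"x": 0, "y": -0.015, "z": 0, "ax": 0, "ay": 0, "az": 0, "hand": 35}, {"x": 0, "y": -0.015, "z": 0, "ax": 0, "ay": 0, "az": 0, "hand": 45}, {"x": 0, "y": -0.015, "z": 0, "ax": 0, "ay": 0, "az": 0, "hand": 45}, {"x": 0, "y": -0.015, "z": 0, "ax": 0, "ay": 0, "az": 0, "hand": 45}])

```text
clock: 26.5
eef_pos: [683.1, -85.8, 36.9]
tcp_rot: [3.141, -0.0, 0.149]
contact_force: [-0.2, -0.5, 0.5]
opening: 0.526
grasp_force: 0.0
```

Call:
drive_tool(plan=[{"x": 0, "y": 0, "z": -0.2, "ax": 0, "ay": 0, "az": 0, "hand": 45}, {"x": 0, "y": 0, "z": -0.6, "ax": 0, "ay": 0, "az": 0, "hand": 45}, {"x": 0, "y": 0, "z": -1.2, "ax": 0, "ay": 0, "az": 0, "hand": 45}, {"x": 0, "y": 0, "z": -1.8, "ax": 0, "ay": 0, "az": 0, "hand": 45}, {"x": 0, "y": 0, "z": -2.4, "ax": 0, "ay": 0, "az": 0, "hand": 45}, {"x": 0, "y": 0, "z": -3, "ax": 0, "ay": 0, "az": 0, "hand": 45}, {"x": 0, "y": 0, "z": -3, "ax": 0, "ay": 0, "az": 0, "hand": 45}])

```text
clock: 27.2
eef_pos: [685.8, -85.9, 192.9]
tcp_rot: [3.139, -0.008, 0.149]
contact_force: [0.6, 0.5, 0.2]
opening: 0.525
grasp_force: 0.0
```

```bash
python3 - <<'E'
from h import *
s=st()
ci=imaging.camera_info('wrist'); im=imaging.grab_frame('wrist'); h=cv2.cvtColor(im,cv2.COLOR_RGB2HSV)
cv2.imwrite("pics/end.png",im[:,:,::-1])
def loc(u,v,z): p=ray(ci,(u,v),z)[:2]-C; return (-(p@n)).round(1),(p@e).round(1)
for nm,lo,hi,z in(("red",(0,150,60),(8,255,255),18),("blue",(100,150,50),(130,255,255),30)):
    B,m=blobs(im,lo,hi,10); print(nm,[(c,q,loc(*c,z),"left",loc(q[0],c[1],z)) for c,q in B])
L=im.astype(int); m=((L[...,0]-L[...,2]>4)&(h[...,2]>110)&(h[...,1]<40)).astype(np.uint8); m=cv2.morphologyEx(m,cv2.MORPH_OPEN,np.ones((3,3)))
k,l,q,c=cv2.connectedComponentsWithStats(m)
for i in range(1,k):
    if q[i][4]>300: print("concrete",q[i],c[i],loc(*c[i],30),loc(q[i][0],c[i][1],30),loc(q[i][0]+q[i][2],c[i][1],30),loc(c[i][0],q[i][1],30),loc(c[i][0],q[i][1]+q[i][3],30))
E
```

```text
clk 27.20 e 91.6 n -96.8 z 192.9 yaw-rel -1.5719 | rad 133.2 ang 2.384 | Ftool x 0.7 y -0.4 z 0.2 tq [-0.03  0.03 -0.04] grip 0.0
red [(array([348. , 169.8]), array([346, 160,   5,  20,  83], dtype=int32), (np.float64(128.2), np.float64(91.0)), 'left', (np.float64(126.2), np.float64(91.0)))]
blue [(array([367.7, 169.7]), array([ 355,  131,   27,   79, 1856], dtype=int32), (np.float64(146.4), np.float64(93.8)), 'left', (np.float64(134.0), np.float64(93.8))), (array([229.8, 246.7]), array([214, 232,  32,  33, 689], dtype=int32), (np.float64(5.3), np.float64(11.5)), 'left', (np.float64(-11.2), np.float64(11.5)))]
concrete [ 285  152   60   42 1257] [321.31344471 167.57677009] (np.float64(101.0), np.float64(95.9)) (np.float64(65.6), np.float64(96.0)) (np.float64(124.2), np.float64(95.9)) (np.float64(101.0), np.float64(111.3)) (np.float64(101.1), np.float64(69.0))
```

```bash
python3 -c "
from rig import r
print(r.sign_off())"
```

```text
the job is handed in; nothing more can be done
None
```

The casting is in the far end of the channel, upright and released, with the plunger pushed until it met its stop (about 8.6 N at the wrist); the job is handed in at about 27 s, the verdict was not returned, and the casting was carried about half a millimetre off the bench from the mouth to the plunger after one early forward-tip jam at the mouth that I backed out of.

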